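Clear the tile jig and fit its cover

TASK

Take the scraper block by its grip and use it to sweep all four tile shards off the jig's bed into the catch tray on its near edge, without touching a shard with the gripper or the cover, then stand the scraper back upright on the bench, clear of the jig. Then take the cover plate by its handle and lower it level over the jig's two pins, keeping hold of it until both pins are well in the holes, so that it lies flush on the bed. Leave the tape roll, the jar and the mug where they are.

Things in the scene. Friction and masses are not known exactly. Their poses are not given: they have to be found in the camera images.
- jig: Fixed tile jig: a flat plywood bed 140 (x) by 194 (y) by 34 mm high, a catch tray along its near edge (-x) and two pins. Origin: under the middle of the bed, at bench height; z up, x points from the tray across the bed, y along the tray. The bed is at x = -70 to +70 mm, its top at z = 34 mm.
- jig_tray (a point): Middle of the catch tray's inner floor, 3 mm above the bench and 107 mm before the bed's middle (jig x = -107 mm). Open above; floor 68 (x) by 188 (y) mm; outer walls 18 mm high, near rim 20 mm; the fourth side is the bed. Axes as the jig's.
- pin_0 (a point): Foot of one locating pin, on the bed top at jig x = 0, y = -80 mm. Steel, 10 mm thick, 26 mm tall, the top 8 mm tapered to 4 mm.
- pin_1 (a point): Foot of the other, equal pin, at jig x = 0, y = +80 mm.
- scraper_grip (a point): Scraper block, loose, about 180 g: wooden block 28 (x) by 120 (y) by 32 mm, flat rubber underside 22 by 120 mm, upright grip on top 20 (x) by 64 (y) mm, from 32 to 76 mm above the underside. The point: middle of the grip, 56 mm above the underside. z up; pinch across x. Same both ways round. It starts standing on the bench.
- cover_grip (a point): Cover plate, loose, about 350 g: aluminium, 84 (x) by 184 (y) by 8 mm, 12 mm through holes at x = 0, y = +-80 mm; bridge handle over its middle: bar 18 (x) by 84 (y) by 18 mm, 27 mm clear of the plate, posts 66 mm apart. The point: middle of the bar, 44 mm above the plate's underside. z up; pinch across x. Same both ways round. Starts flat on the bench.
- tape: Bystander: roll of masking tape lying flat, 98 mm across, 25 mm high; origin at the middle of its underside.
- jar: Bystander: pigment jar, brown with a pale lid, 54 mm across, 68 mm high; origin at the middle of its underside.
- mug_white: Bystander: white mug with a handle, 92 mm across (123 mm with handle), 95 mm high; origin under the middle.
- shard_0_c (a point): Tile shard 1 of 4: a flat irregular piece of broken tile, about 24 by 21 mm and 9 mm thick, 13 g, lying loose on the bed at the start, all of it within 50 mm of jig y = 0 and between jig x = -62 and +20 mm. The point is at its centre, 4.5 mm above its underside.
- shard_1_c (a point): Tile shard 2 of 4: a flat irregular piece of broken tile, about 24 by 21 mm and 9 mm thick, 13 g, lying loose on the bed at the start, all of it within 50 mm of jig y = 0 and between jig x = -62 and +20 mm. The point is at its centre, 4.5 mm above its underside.
- shard_2_c (a point): Tile shard 3 of 4: a flat irregular piece of broken tile, about 24 by 21 mm and 9 mm thick, 13 g, lying loose on the bed at the start, all of it within 50 mm of jig y = 0 and between jig x = -62 and +20 mm. The point is at its centre, 4.5 mm above its underside.
- shard_3_c (a point): Tile shard 4 of 4: a flat irregular piece of broken tile, about 24 by 21 mm and 9 mm thick, 13 g, lying loose on the bed at the start, all of it within 50 mm of jig y = 0 and between jig x = -62 and +20 mm. The point is at its centre, 4.5 mm above its underside.
Things that resemble listed ones, but are neither listed nor needed, are in the scene too. What is shaped like the part that bears scraper_grip but green or red is not meant. There is more than one size of the part that bears cover_grip; the job needs the larger.

How it is judged:
By the outcome, as a careful person would: the job done as asked, in the order asked, and still so for the second after the job is handed in, with the robot touching nothing.
It also fails if it takes over 72 s, if anything falls off the work surface, if the arm or the gripper's body presses on something with over 40 N, if the wrist force passes 120 N, or if a joint passes its speed limit or range.

ROBOT

A 7-joint arm with a two-finger parallel gripper is mounted at the origin on a cart in front of the work surface, level with it; the furniture and walls round the work are solid. World frame = base frame: x ahead of the robot, y to its left, z up, the work surface at z = 0. Lengths are in m, angles in rad, forces in N, time in s.
With the tool pointing down it reaches from about 0.425 to 0.975 m from the base axis. Payload 16.7 kg.
Tool frame: the origin (TCP) lies on the centre line of the jaws, within the pads' length; the fingertips stand arm.finger_overhang ahead of it and the grasp point (between the pads) lies 6 mm ahead of it (arm.finger_overhang is the distance from the TCP to the fingertips, in m); x points along the fingers, y is the direction in which the jaws open and shut, and the axes are right-handed (so a half turn about x gives the same grasp; the last joint's range is limited). The gripper opens to 85 mm and grips with 20 to 120 N. Pads are 22 mm wide; open, the fingers measure 114 mm over their backs; the gripper's body (76 mm by 85 mm) begins 54 mm behind the grasp point. The pads swing forward as they close: fully open they stand 13 mm farther back than shut.
Start: joints at [-1.28, 0.426, 0.074, 1.606, -0.034, 1.111, -0.067], TCP at [0.288, 0.61, 0.256] pointing down, gripper open.
Joint ranges: [-2.85, 2.85], [-0.5, 2.14], [-1.23, 1.37], [0.21, 2.46], [-1.02, 4.16], [0.16, 2.05], [-2.73, 2.73]. Speed limits (rad/s): [1.89, 1.89, 2.39, 2.39, 3.01, 3.01, 3.01].

INTERFACE

Orientations are given as a 3x3 rotation matrix whose columns are the frame's x, y, z axes.
In Python, from station import sensors, cams, order, arm gives the robot as it stands.
- The arm moves only by the tool play_rows, never from a script. Its argument "increments" is text: rows parted by semicolons, each of 7 numbers parted by spaces: the turn, a rotation vector about the tool's x, y, z in degrees, then the shift along the tool's x, y, z in m, then the opening in per cent of the stroke, from 0 (shut) to 100 (fully open). A call has 1 to 5 rows; each row is the pose to reach, as a shift and turn from the pose commanded when the call began, along the tool's axes at that moment; what a row does not reach only later rows make up. A row lasts 1/8 s, in which the tool goes at most 62.5 mm and 10.7 degrees, less where a joint would pass 70% of its speed; a pose out of reach is approached as far as the arm can. A call with a gripper value outside its range is refused whole. The fingers move at their own pace and stop on an object; the grip force is fixed at half the most. Time passes only in rows, so rows that repeat a pose let the fingers close. It gives the time, the measured TCP pose, the force and the opening at its end, in the units of the state.
- sensors.observe(): the state, without advancing time (a new reading comes with each control period).
- cams.snapshot(name): name is "scene" or "top" or "wrist"; returns (picture, depth): 480x640x3 uint8, blue, green, red; 480x640 float32, m along the optical axis (not along the pixel's ray), 0 where there is no reading.
- cams.camera_params(name): a dict with "vfov" (degrees; the focal length in pixels is half the picture's height over the tangent of half this angle, whatever the lens; pixels are square), "cx", "cy" (the principal point, pixels), "k1" (the pictures are not rectified: a ray, as slopes to the right and down, at radius r is drawn at 1 + k1 r^2 times it, then the intrinsics apply), "T" (4x4, takes a point from camera to world coordinates). Camera axes: x right, y down, z forward; pixel columns grow to the right and rows downward; lengths in m; the calibration is good to about 2 mm. A picture is of the moment at which its call begins: read the wrist's pose just before it. camera_params takes no time and is no camera call; for the wrist camera it gives the pose at the moment of the call.
- order.finish_job(): hands the job in, once; it reports no verdict.
The state is a dict: "clock": time; "q": joint angles; "joint_velocities": joint speeds; "joint_torque": joint torques, N m; "position": TCP position; "tcp_rot": TCP orientation; "ft_force": force on the tool from outside, world axes, zero at the start; "moment": the same for the moment, N m; "width": finger opening in m.
Only numpy, scipy, OpenCV 4.12 (cv2) and the standard library are available. Lean on these libraries where they do the work, as an engineer would, in place of code of your own. Each camera call takes 0.05 s, during which the arm holds its last target.

## Working session

There is one attempt and no reset: what is moved stays moved. The work goes in short steps, Python scripts to look and compute and a tool call to move; the robot and the scene stay as the last step left them, time stands still between calls to the robot, and variables do not carry over. Pictures are saved under pics/ and viewed, and the job is handed in when it is done.

Besides the shell and the picture viewer there is one more tool, called after "Call:" by a JSON object that holds its "method" and its "body", one argument or row to a line. play_rows: Moves the arm, as the interface text tells. Its arguments: {"type":"object","properties":{"increments":{"type":"string"}},"required":["increments"]}

```bash
ls; mkdir -p pics; cat > h.py <<'E'
import numpy as np, cv2
from station import sensors, cams, order, arm
np.set_printoptions(precision=4,suppress=True)
def snap(n,f):
    P=cams.camera_params(n); im,d=cams.snapshot(n)
    cv2.imwrite('pics/%s.png'%f,im); np.savez('pics/%s.npz'%f,im=im,d=d,**{k:np.array(v) for k,v in P.items()})
    return im,d,P
def load(f):
    z=np.load('pics/%s.npz'%f); return z
def ray(P,u,v):
    F=240/np.tan(np.radians(float(P['vfov']))/2)
    K=np.array([[F,0,float(P['cx'])],[0,F,float(P['cy'])],[0,0,1]])
    p=cv2.undistortPoints(np.array([[[u,v]]],float),K,np.array([float(P['k1']),0,0,0,0]))[0,0]
    return np.array([p[0],p[1],1.])
def atz(P,u,v,z):
    T=np.array(P['T']); r=T[:3,:3]@ray(P,u,v); o=T[:3,3]; return o+r*(z-o[2])/r[2]
def dep(P,d,u,v):
    T=np.array(P['T']); w=d[int(v)-1:int(v)+2,int(u)-1:int(u)+2]; return T[:3,3]+T[:3,:3]@ray(P,u,v)*np.median(w)
def tri(obs):
    A=np.zeros((3,3));b=np.zeros(3)
    for P,u,v in obs:
        T=np.array(P['T']); r=T[:3,:3]@ray(P,u,v); r/=np.linalg.norm(r); M=np.eye(3)-np.outer(r,r); A+=M;b+=M@T[:3,3]
    x=np.linalg.solve(A,b); return x
E
python3 - <<'E'
from h import *
print(sensors.observe(), arm.finger_overhang, [a for a in dir(arm) if a[0]!='_'])
for n in ['scene','top','wrist']:
    im,d,P=snap(n,n+'0'); print(n,P)
E
```

```text
pics
{'clock': 0.0, 'q': array([-1.2795,  0.4267,  0.0738,  1.6066, -0.0341,  1.1108, -0.0671]), 'joint_velocities': array([-0.0007, -0.0008, -0.0002, -0.0006,  0.001 ,  0.0017,  0.002 ]), 'joint_torque': array([ -0.0009, -94.9804,   3.7601, -46.3547,   0.019 ,   0.0095,
         0.    ]), 'position': array([0.2878, 0.6101, 0.2556]), 'tcp_rot': array([[-0.0005,  0.4267,  0.9044],
       [-0.0012,  0.9044, -0.4267],
       [-1.    , -0.0013,  0.0001]]), 'ft_force': array([ 0.4419, -0.1257, -0.0469]), 'moment': array([0.0093, 0.0007, 0.0411]), 'width': 0.085641754860844} 0.025 ['Unreachable', 'finger_overhang']
scene {'vfov': 56.797849334958066, 'cx': 322.62756107947376, 'cy': 244.95070162388794, 'k1': -0.007479112113076054, 'T': array([[ 0.8864, -0.3266,  0.3281,  0.178 ],
       [-0.4626, -0.6481,  0.6049, -0.7096],
       [ 0.0151, -0.6879, -0.7256,  0.8468],
       [ 0.    ,  0.    ,  0.    ,  1.    ]])}
top {'vfov': 49.795000337513414, 'cx': 323.4031792006288, 'cy': 233.77293987434692, 'k1': -0.1226234958890133, 'T': array([[ 0.0166, -0.9832,  0.1815,  0.2618],
       [-0.9998, -0.0146,  0.0125, -0.0547],
       [-0.0096, -0.1817, -0.9833,  1.5049],
       [ 0.    ,  0.    ,  0.    ,  1.    ]])}
wrist {'vfov': 63.143141971199576, 'cx': 322.43824604667816, 'cy': 235.1476842703123, 'k1': 0.017807890933997643, 'T': array([[ 0.4268,  0.8615,  0.2751,  0.2175],
       [ 0.9043, -0.4066, -0.1299,  0.6438],
       [-0.0001,  0.3042, -0.9526,  0.3722],
       [ 0.    ,  0.    ,  0.    ,  1.    ]])}
```

View pics/scene0.png

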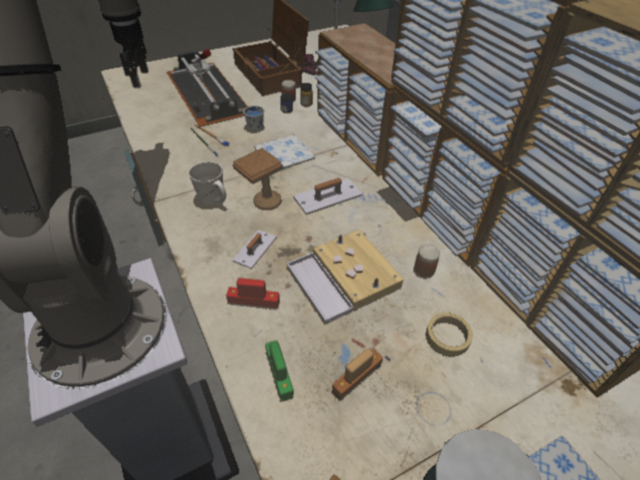

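View pics/top0.png

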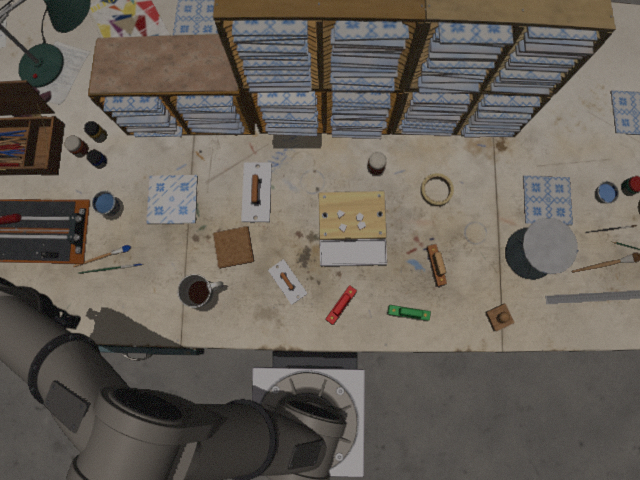

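View pics/wrist0.png

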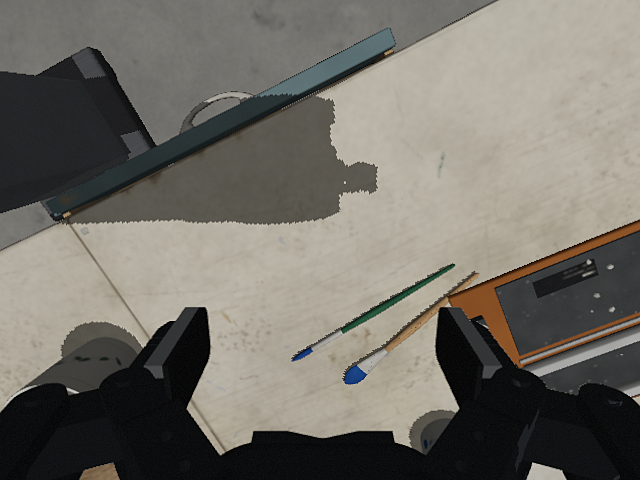

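```bash
python3 - <<'E'
from h import *
im=cv2.imread('pics/top0.png')
cv2.imwrite('pics/c1.png',cv2.resize(im[140:340,220:480],None,fx=3,fy=3,interpolation=cv2.INTER_CUBIC))
im=cv2.imread('pics/scene0.png')
cv2.imwrite('pics/c2.png',cv2.resize(im[160:410,200:480],None,fx=2.8,fy=2.4,interpolation=cv2.INTER_CUBIC)[:600,:800])
t=load('top0');d=t['d']
for n,u,v in [('scr',432,256),('scrgrip',435,262),('bedc',353,213),('bedFL',320,193),('bedFR',385,193),('bedNL',320,237),('bedNR',386,237),('cover',257,192),('stand',234,247),('mug',200,290),('jar',377,160),('smallcov',287,282)]:
    print(n,dep(t,d,u,v))
E
```

```text
scr [ 0.4714 -0.3477  0.0446]
scrgrip [ 0.4519 -0.3525  0.0617]
bedc [ 0.5958 -0.1211  0.0356]
bedFL [ 0.6544 -0.024   0.0364]
bedFR [ 0.6661 -0.2183  0.0038]
bedNL [ 0.5237 -0.0263  0.0344]
bedNR [ 0.5319 -0.2204  0.0042]
cover [0.6522 0.16   0.0469]
stand [0.4696 0.1969 0.1687]
mug [0.3649 0.3175 0.0243]
jar [ 0.748  -0.1888  0.0672]
smallcov [0.3917 0.0651 0.0382]
```

View pics/c1.png

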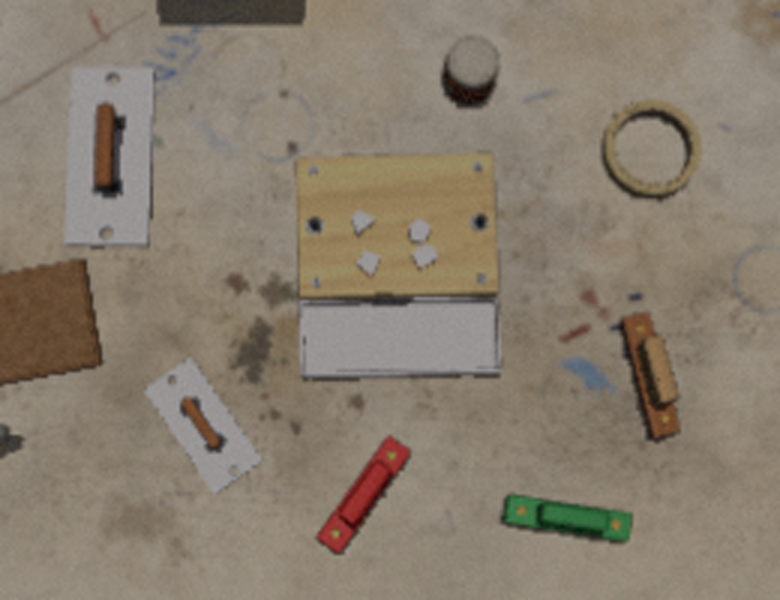

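View pics/c2.png

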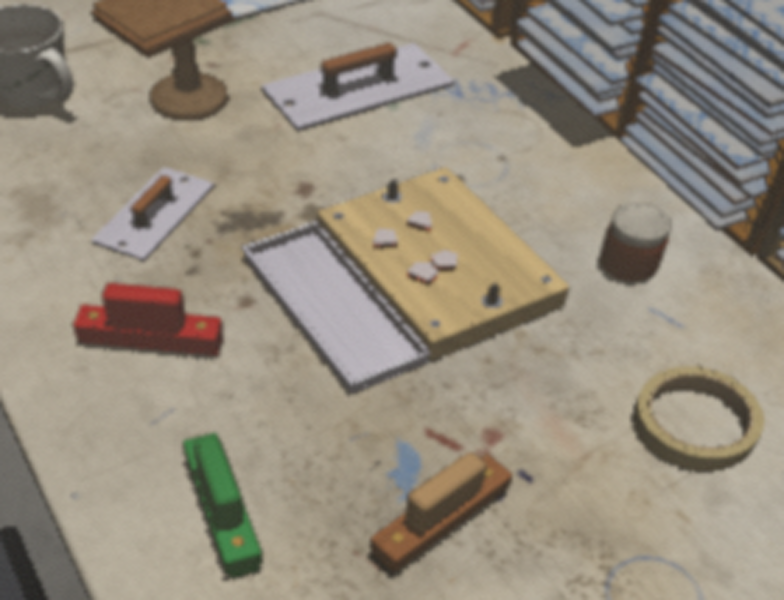

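```bash
cat >> h.py <<'E'
from scipy.spatial.transform import Rotation as R
def Rdes(az):
    a=np.radians(az); y=np.array([np.cos(a),np.sin(a),0]); x=np.array([0,0,-1.]); return np.c_[x,y,np.cross(x,y)]
def plan(p,az):
    s=sensors.observe(); R0=s['tcp_rot']; p0=s['position']
    print('t',s['clock'],'pos',p0,'az',np.degrees(np.arctan2(R0[1,1],R0[0,1])),'w',s['width'],'F',s['ft_force'],'M',s['moment'])
    rv=R.from_matrix(R0.T@Rdes(az)).as_rotvec(degrees=True); dp=R0.T@(np.array(p)-p0)
    print('turn',rv,'shift',dp)
E
python3 - <<'E'
from h import *
t=load('top0')
g=lambda u,v:(220+u/3,140+v/3)
for n,u,v,z in [('FL',297,155,.034),('FR',494,152,.034),('NR',498,296,.034),('NL',298,300,.034),('covh',113,78,.008),('covh',106,232,.008),('scrA',635,318,.032),('scrB',663,437,.032),('grip',658,371,.076),('covg',105,148,.053)]:
    print(n,atz(t,*g(u,v),z))
plan([0.5,-0.02,0.30],-10)
E
```

```text
FL [ 0.659  -0.0209  0.034 ]
FR [ 0.665 -0.214  0.034]
NR [ 0.5217 -0.217   0.034 ]
NL [ 0.5149 -0.0245  0.034 ]
covh [0.7442 0.1673 0.008 ]
covh [0.5848 0.1675 0.008 ]
scrA [ 0.5024 -0.3498  0.032 ]
scrB [ 0.3878 -0.3747  0.032 ]
grip [ 0.4455 -0.3616  0.076 ]
covg [0.6586 0.1653 0.053 ]
t 0.15 pos [0.2879 0.6102 0.2558] az 64.74428764094492 w 0.08530611035891475 F [-0.3186 -1.1572  0.5388] M [-0.0132  0.0329  0.0488]
turn [74.7443  0.0411  0.0468] shift [-0.0437 -0.4795  0.4607]
```

Call:
{"method": "play_rows", "body": {
  "increments": "8 0 0 -0.004 -0.043 0.041 100; 16 0 0 -0.008 -0.086 0.082 100; 24 0 0 -0.012 -0.129 0.123 100; 32 0 0 -0.016 -0.172 0.164 100; 40 0 0 -0.02 -0.215 0.205 100"
}}

```text
clock: 0.78
position: [0.382, 0.3265, 0.2764]
tcp_rot: [[-0.0, 0.91, 0.414], [0.0, 0.414, -0.91], [-1.0, -0.0, -0.0]]
ft_force: [0.6, 0.0, 0.4]
width: 0.0852
```

```bash
python3 -c "
from h import *
plan([0.5,-0.02,0.30],-10)"
```

```text
t 0.775 pos [0.382  0.3265 0.2764] az 24.47343682961084 w 0.08523320762956642 F [0.5952 0.0438 0.429 ] M [ 0.0191 -0.07   -0.0015]
turn [34.4734 -0.0113  0.0053] shift [-0.0237 -0.0361  0.3643]
```

Call:
{"method": "play_rows", "body": {
  "increments": "7 0 0 -0.006 0.012 0.06 100; 14 0 0 -0.012 0.013 0.12 100; 21 0 0 -0.018 0.014 0.18 100; 28 0 0 -0.024 0.015 0.24 100; 34 0 0 -0.03 0.016 0.3 100"
}}

```text
clock: 1.4
position: [0.5222, 0.0609, 0.3067]
tcp_rot: [[0.0, 0.986, -0.164], [0.0, -0.164, -0.986], [-1.0, 0.0, -0.0]]
ft_force: [1.2, 1.6, 0.0]
width: 0.085
```

```bash
python3 -c "
from h import *
plan([0.55,-0.04,0.32],-10)
snap('wrist','w1')"
```

```text
t 1.4 pos [0.5222 0.0609 0.3067] az -9.458730954764878 w 0.08498961267011257 F [1.2175 1.5566 0.041 ] M [ 0.0975 -0.0715 -0.0139]
turn [ 0.5413 -0.027  -0.0133] shift [-0.0134  0.044   0.095 ]
```

View pics/w1.png

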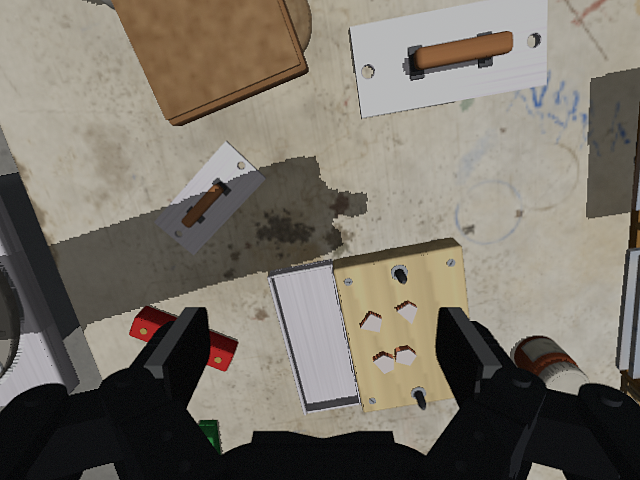

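Call:
{"method": "play_rows", "body": {
  "increments": "4 0 0 -0.003 -0.002 0.055 100; 8 0 0 -0.006 -0.004 0.11 100; 12 0 0 -0.009 -0.006 0.165 100; 16 0 0 -0.012 -0.008 0.22 100; 20 0 0 -0.014 -0.01 0.27 100"
}}

```text
clock: 2.08
position: [0.4677, -0.2038, 0.3206]
tcp_rot: [[0.001, 0.871, -0.491], [0.0, -0.491, -0.871], [-1.0, 0.0, -0.001]]
ft_force: [1.5, -0.3, -0.3]
width: 0.0852
```

```bash
python3 -c "
from h import *
plan([0.445,-0.36,0.32],-77)
snap('wrist','w2')
a=cv2.imread('pics/w1.png');
cv2.imwrite('pics/w1a.png',cv2.resize(a[0:130,330:560],None,fx=3.4,fy=3.4,interpolation=cv2.INTER_CUBIC))
cv2.imwrite('pics/w1b.png',cv2.resize(a[230:420,260:490],None,fx=3.1,fy=3.1,interpolation=cv2.INTER_CUBIC))
"
```

```text
t 2.075 pos [ 0.4677 -0.2038  0.3206] az -29.398140530047144 w 0.08516894563661787 F [ 1.4993 -0.2707 -0.2618] M [ 0.0561 -0.0886 -0.0065]
turn [47.6019 -0.0409 -0.0019] shift [0.0005 0.0569 0.1472]
```

View pics/w2.png

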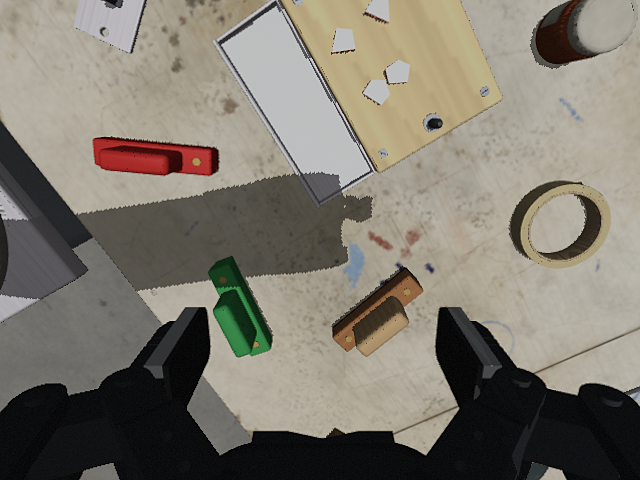

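View pics/w1a.png

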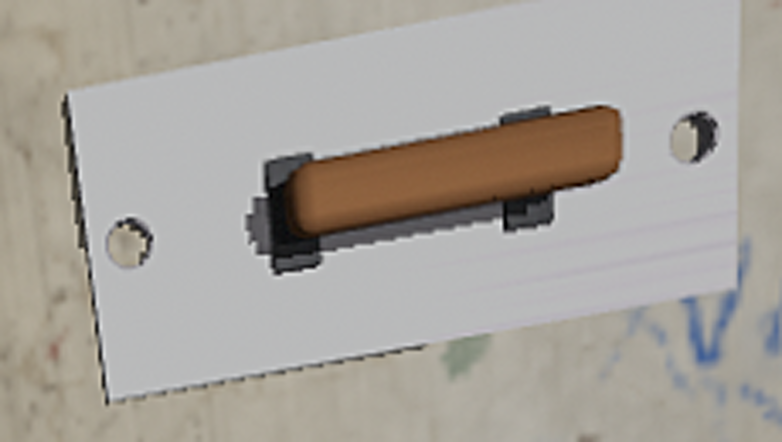

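View pics/w1b.png

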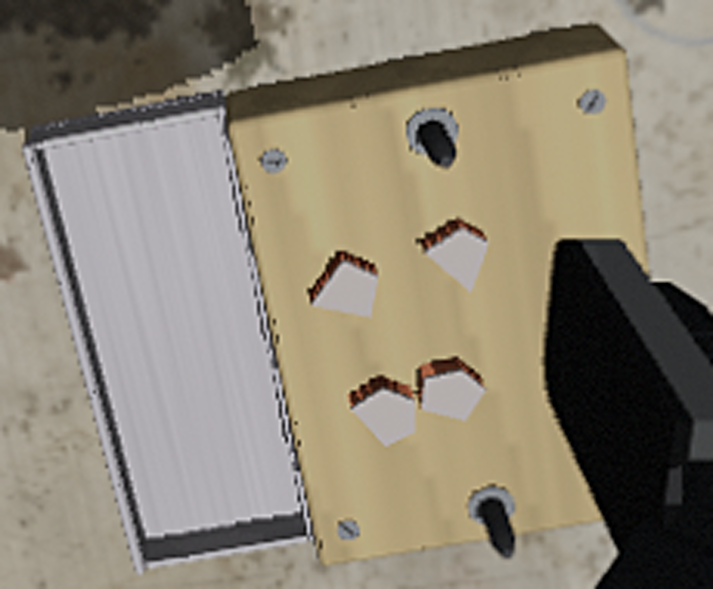

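```bash
python3 -c "
from h import *
w=load('w1');w2=load('w2')
for n,u,v,z in [('covL',367.9,71.5,.008),('covR',533.8,40.3,.008),('pin1',399.7,273.9,.034),('pin0',418.1,393.5,.034),('pin1t',403.9,281.6,.06),('pin0t',423.5,406.8,.06),('pin0 w2 t',0,0,.06)][:-1]:
    print(n,atz(w,u,v,z), dep(w,w['d'],u,v))
a=cv2.imread('pics/w2.png');
cv2.imwrite('pics/w2a.png',cv2.resize(a[250:370,310:450],None,fx=5,fy=5,interpolation=cv2.INTER_CUBIC))
cv2.imwrite('pics/w2b.png',cv2.resize(a[0:220,200:510],None,fx=2.5,fy=2.5,interpolation=cv2.INTER_CUBIC))
"
```

```text
covL [0.5851 0.1667 0.008 ] [ 0.5862  0.1673 -0.0004]
covR [0.7446 0.1672 0.008 ] [ 0.7491  0.1678 -0.0008]
pin1 [ 0.5898 -0.041   0.034 ] [ 0.5882 -0.0357  0.0455]
pin0 [ 0.5949 -0.1987  0.034 ] [ 0.5942 -0.1947  0.0386]
pin1t [ 0.5894 -0.0382  0.06  ] [ 0.5896 -0.0387  0.0589]
pin0t [ 0.5952 -0.1951  0.06  ] [ 0.5956 -0.1972  0.0578]
```

View pics/w2a.png

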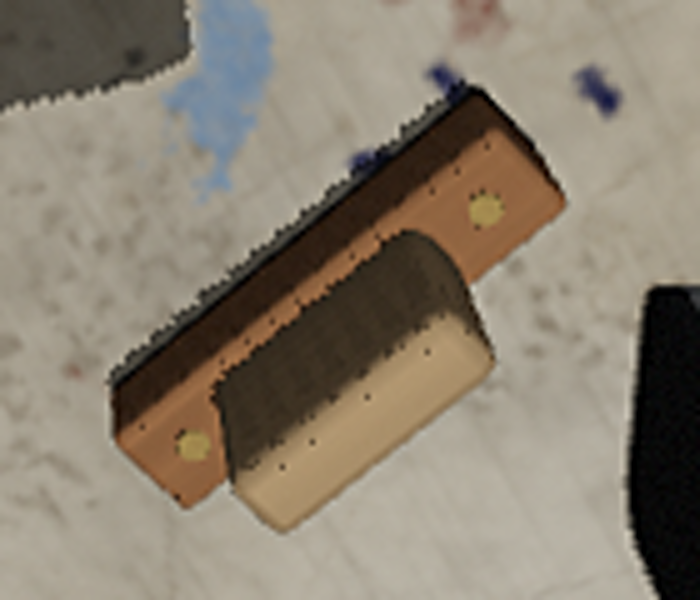

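View pics/w2b.png

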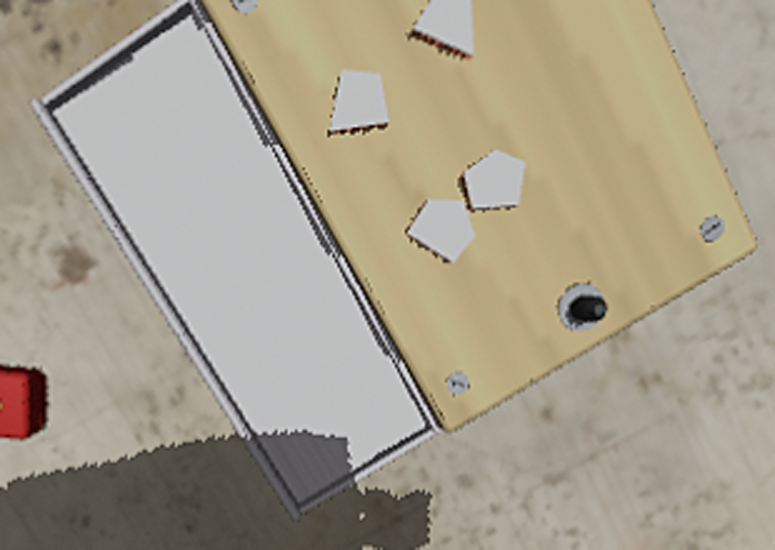

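```bash
python3 -c "
from h import *
w=load('w1');w2=load('w2');t=load('top0')
for n,u,v,z in [('pin0',432.8,122,.034),('pin0t',437.6,123.2,.06),('scrA',348.6,339.2,.032),('scrB',407.2,292,.032),('grip',382.6,334.6,.076),('FR',200+755/2.5,240/2.5,.034),('NR',200+445/2.5,430/2.5,.034),('NL',280.5,0,.034)]: print(n,atz(w2,u,v,z),dep(w2,w2['d'],u,v))
print('tri grip',tri([(w2,382.6,334.6),(t,220+658/3,140+371/3)]))
print('tri scrA',tri([(w2,348.6,339.2),(t,220+665/3,140+419/3)]))
print('tri scrB',tri([(w2,407.2,292),(t,220+641/3,140+329/3)]))
print('tri p0t',tri([(w2,437.6,123.2),(w,423.5,406.8)]),'foot',tri([(w2,432.8,122),(w,418.1,393.5)]))
for u,v in [(610,55),(640,268),(322,562)]: print(atz(w,260+u/3.1,230+v/3.1,.034))
"
```

```text
pin0 [ 0.5958 -0.1986  0.034 ] [ 0.5921 -0.1961  0.0504]
pin0t [ 0.5934 -0.1977  0.06  ] [ 0.5939 -0.1981  0.058 ]
scrA [ 0.4061 -0.3761  0.032 ] [ 0.4061 -0.3762  0.0319]
scrB [ 0.4935 -0.3546  0.032 ] [ 0.4935 -0.3547  0.0318]
grip [ 0.4508 -0.3627  0.076 ] [ 0.4507 -0.3633  0.075 ]
FR [ 0.6637 -0.2096  0.034 ] [ 0.6647 -0.21    0.0314]
NR [ 0.5263 -0.216   0.034 ] [ 0.5265 -0.2166  0.0313]
NL [ 0.5195 -0.0344  0.034 ] [nan nan nan]
tri grip [ 0.4482 -0.3642  0.071 ]
tri scrA [ 0.4054 -0.3775  0.0295]
tri scrB [ 0.4929 -0.3566  0.0277]
tri p0t [ 0.5951 -0.1985  0.0561] foot [ 0.5953 -0.1985  0.0344]
[ 0.6522 -0.0211  0.034 ]
[ 0.6577 -0.1044  0.034 ]
[ 0.5275 -0.2139  0.034 ]
  return _methods._mean(a, axis=axis, dtype=dtype,
  ret = ret.dtype.type(ret / rcount)
```

Call:
{"method": "play_rows", "body": {
  "increments": "9.5 0 0 0.02 0.012 0.03 100; 19 0 0 0.04 0.024 0.06 100; 28 0 0 0.07 0.036 0.09 100; 37.5 0 0 0.1 0.048 0.12 100; 46.8 0 0 0.12 0.06 0.15 100"
}}

```text
clock: 2.75
position: [0.4471, -0.3629, 0.1988]
tcp_rot: [[-0.001, 0.236, -0.972], [0.0, -0.972, -0.236], [-1.0, -0.001, 0.001]]
ft_force: [1.6, 0.2, 0.7]
width: 0.0853
```

```bash
python3 -c "
from h import *
plan([0.4497,-0.364,0.064],-76.2)
snap('wrist','w3')"
```

```text
t 2.75 pos [ 0.4471 -0.3629  0.1988] az -76.34222303543689 w 0.08534822035596 F [1.5863 0.2344 0.6581] M [-0.0107 -0.014   0.0157]
turn [-0.1422  0.0634  0.0378] shift [ 0.1348  0.0018 -0.0024]
```

View pics/w3.png

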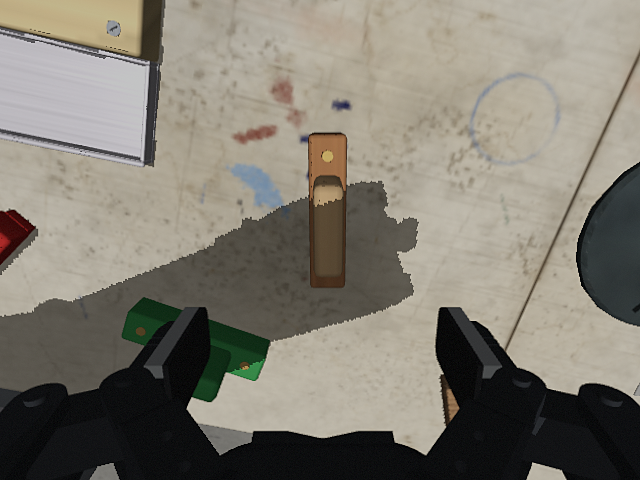

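Call:
{"method": "play_rows", "body": {
  "increments": "0 0 0 0.04 0.0025 -0.0024 100; 0 0 0 0.08 0.0025 -0.0024 100; 0 0 0 0.115 0.0025 -0.0024 100; 0 0 0 0.134 0.0025 -0.0024 100; 0 0 0 0.134 0.0025 -0.0024 100"
}}

```text
clock: 3.42
position: [0.45, -0.364, 0.0657]
tcp_rot: [[-0.002, 0.241, -0.971], [0.001, -0.971, -0.241], [-1.0, -0.001, 0.001]]
ft_force: [-0.3, -0.7, 0.0]
width: 0.0852
```

Call:
{"method": "play_rows", "body": {
  "increments": "0 0 0 0 0 0 0; 0 0 0 0 0 0 0; 0 0 0 0 0 0 0; 0 0 0 0 0 0 0; 0 0 0 0 0 0 0"
}}

```text
clock: 4.05
position: [0.4507, -0.3641, 0.0668]
tcp_rot: [[0.001, 0.241, -0.971], [0.0, -0.971, -0.241], [-1.0, 0.0, -0.001]]
ft_force: [-0.3, 3.7, 6.7]
width: 0.0193
```

```bash
python3 -c "
from h import *
plan([0.4497,-0.364,0.064],-76.2)
snap('wrist','w4')"
```

```text
t 4.05 pos [ 0.4507 -0.3641  0.0668] az -76.05202720531938 w 0.01929166303272835 F [-0.2567  3.6569  6.6853] M [0.5469 0.1279 0.037 ]
turn [ 0.148  -0.0376 -0.002 ] shift [ 0.0028 -0.0004  0.0009]
```

View pics/w4.png

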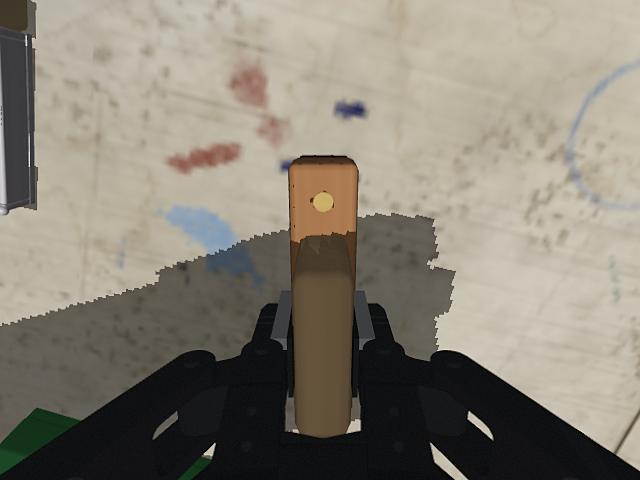

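Call:
{"method": "play_rows", "body": {
  "increments": "0 0 0 -0.02 0 0 0; 0 0 0 -0.05 0 0 0; -8 0 0 -0.09 0 0 0; -16 0 0 -0.125 0 -0.02 0; -25 0 0 -0.135 -0.02 -0.04 0"
}}

```text
clock: 4.72
position: [0.4851, -0.3367, 0.2048]
tcp_rot: [[0.003, 0.631, -0.776], [-0.003, -0.776, -0.631], [-1.0, 0.004, -0.001]]
ft_force: [-0.2, -0.2, -3.2]
width: 0.0195
```

```bash
python3 -c "
from h import *
plan([0.6375,-0.1174,0.20],2.1)"
```

```text
t 4.725 pos [ 0.4851 -0.3367  0.2048] az -50.91129620486258 w 0.019539485504654012 F [-0.2154 -0.1922 -3.1975] M [-0.0138  0.0591  0.0173]
turn [-53.0111   0.059   -0.234 ] shift [ 0.0047 -0.0741 -0.2565]
```

Call:
{"method": "play_rows", "body": {
  "increments": "-10 0 0 0 -0.01 -0.05 0; -20 0 0 0 -0.03 -0.1 0; -31 0 0 0 -0.045 -0.15 0; -42 0 0 0 -0.06 -0.205 0; -53 0 0 0.005 -0.074 -0.2565 0"
}}

```text
clock: 5.35
position: [0.6384, -0.115, 0.198]
tcp_rot: [[0.001, 1.0, 0.026], [-0.001, 0.026, -1.0], [-1.0, 0.001, 0.001]]
ft_force: [1.1, -0.9, -2.5]
width: 0.0195
```

```bash
python3 -c "
from h import *
plan([0.6375,-0.1174,0.12],2.1)
snap('wrist','w5')"
```

```text
t 5.35 pos [ 0.6384 -0.115   0.198 ] az 1.5140945935892482 w 0.019483001579516802 F [ 1.056  -0.8553 -2.5006] M [-0.0599 -0.0068  0.0311]
turn [-0.5859  0.0455 -0.078 ] shift [ 0.078  -0.0011  0.0024]
```

View pics/w5.png

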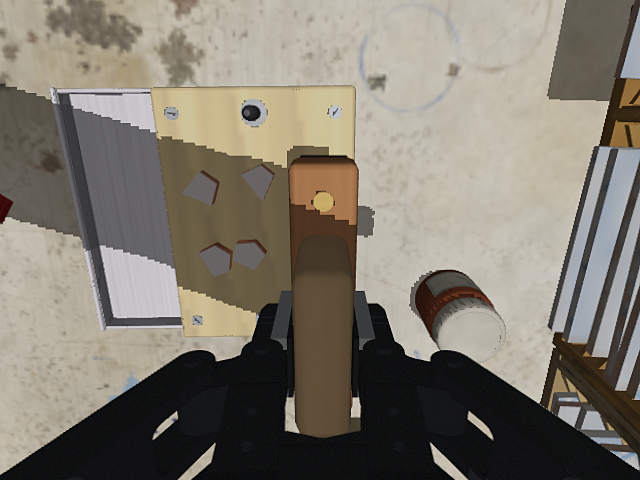

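Call:
{"method": "play_rows", "body": {
  "increments": "-0.6 0 0 0.03 0 0.001 0; -0.6 0 0 0.065 -0.001 0.002 0; -0.6 0 0 0.085 -0.001 0.002 0; -0.6 0 0 0.094 -0.001 0.002 0; -0.6 0 0 0.094 -0.001 0.002 0"
}}

```text
clock: 6.02
position: [0.6366, -0.1186, 0.1027]
tcp_rot: [[-0.0, 1.0, 0.031], [-0.0, 0.031, -1.0], [-1.0, -0.0, 0.0]]
ft_force: [0.7, -0.5, -1.5]
width: 0.019
```

```bash
python3 -c "
from h import *
plan([0.6375,-0.1174,0.1008],2.1)
snap('scene','s5');snap('wrist','w6')
a=cv2.imread('pics/s5.png');cv2.imwrite('pics/s5a.png',cv2.resize(a[200:340,260:440],None,fx=4,fy=4,interpolation=cv2.INTER_CUBIC))"
```

```text
t 6.025 pos [ 0.6366 -0.1186  0.1027] az 1.7580751405805433 w 0.019030788289215766 F [ 0.6647 -0.5139 -1.4736] M [-0.0032  0.0087 -0.0108]
turn [-0.3419  0.0168  0.0029] shift [ 0.0019  0.001  -0.0011]
```

View pics/s5a.png

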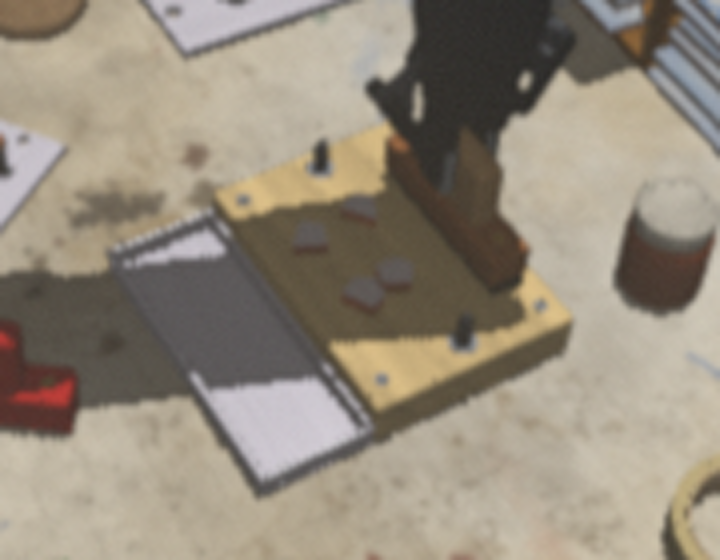

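View pics/w6.png

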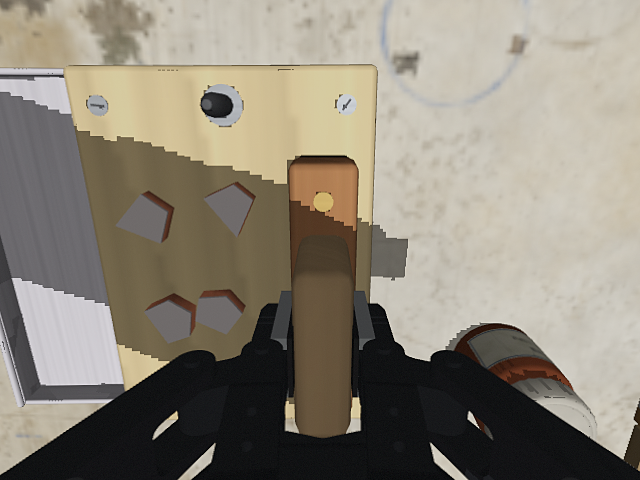

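Call:
{"method": "play_rows", "body": {
  "increments": "0 0 0 0.001 0 0 0; 0 0 0 0.002 0 0 0; 0 0 0 0.002 0 0 0"
}}

```text
clock: 6.5
position: [0.6367, -0.1184, 0.1008]
tcp_rot: [[0.001, 1.0, 0.031], [0.0, 0.031, -1.0], [-1.0, 0.001, -0.0]]
ft_force: [-0.6, -0.7, 4.1]
width: 0.0194
```

```bash
python3 -c "
from h import *
plan([0.6375,-0.1174,0.1008],2.1)"
```

```text
t 6.5 pos [ 0.6367 -0.1184  0.1008] az 1.7677588090363174 w 0.01941828748499915 F [-0.5567 -0.6602  4.0876] M [0.0953 0.2235 0.0305]
turn [-0.3322 -0.0022 -0.0432] shift [ 0.      0.0008 -0.001 ]
```

Call:
{"method": "play_rows", "body": {
  "increments": "0 0 0 0 -0.008 0 0; 0 0 0 0 -0.02 0 0; 0 0 0 0 -0.032 0 0; 0 0 0 0 -0.044 0 0; 0 0 0 0 -0.056 0 0"
}}

```text
clock: 7.12
position: [0.5802, -0.1202, 0.1008]
tcp_rot: [[0.002, 1.0, 0.031], [-0.0, 0.031, -1.0], [-1.0, 0.002, 0.0]]
ft_force: [4.6, 0.7, 6.0]
width: 0.0194
```

```bash
python3 -c "
from h import *
plan([0.5,-0.122,0.1008],2.1)
snap('wrist','w7')"
```

```text
t 7.125 pos [ 0.5802 -0.1202  0.1008] az 1.767027416588357 w 0.01937851999074135 F [4.5799 0.655  6.0243] M [ 0.0776 -1.1101 -0.0411]
turn [-0.333   0.0073 -0.0927] shift [-0.0001 -0.0802 -0.0006]
```

View pics/w7.png

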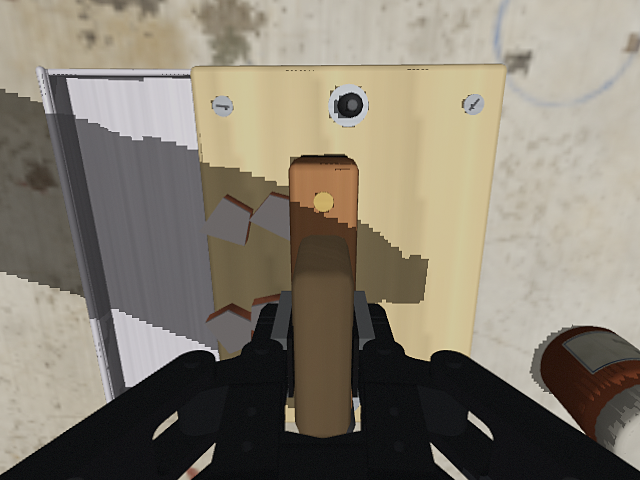

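Call:
{"method": "play_rows", "body": {
  "increments": "0 0 0 0 -0.012 0 0; 0 0 0 0 -0.024 0 0; 0 0 0 0 -0.036 0 0; 0 0 0 0 -0.048 0 0; 0 0 0 0 -0.058 0 0"
}}

```text
clock: 7.8
position: [0.522, -0.122, 0.1007]
tcp_rot: [[0.001, 1.0, 0.031], [-0.0, 0.031, -1.0], [-1.0, 0.001, 0.0]]
ft_force: [3.9, -0.2, 5.6]
width: 0.0192
```

Call:
{"method": "play_rows", "body": {
  "increments": "0 0 0 0 -0.006 0 0; 0 0 0 0 -0.012 0 0; 0 0 0 0 -0.012 0 0"
}}

```text
clock: 8.18
position: [0.5091, -0.1222, 0.0999]
tcp_rot: [[-0.002, 1.0, 0.031], [0.0, 0.031, -1.0], [-1.0, -0.002, -0.0]]
ft_force: [0.6, 0.5, -2.9]
width: 0.0191
```

```bash
python3 -c "
from h import *
plan([0.5,-0.122,0.1008],2.1)
snap('wrist','w8');snap('scene','s8')
a=cv2.imread('pics/s8.png');cv2.imwrite('pics/s8a.png',cv2.resize(a[200:340,260:440],None,fx=4,fy=4,interpolation=cv2.INTER_CUBIC))"
```

```text
t 8.175 pos [ 0.5091 -0.1222  0.0999] az 1.7606727632162726 w 0.019109581686204313 F [ 0.5908  0.5204 -2.8757] M [ 0.0329 -0.0336 -0.0251]
turn [-0.3394 -0.0244  0.1131] shift [-0.0009 -0.0091 -0.0004]
```

View pics/w8.png

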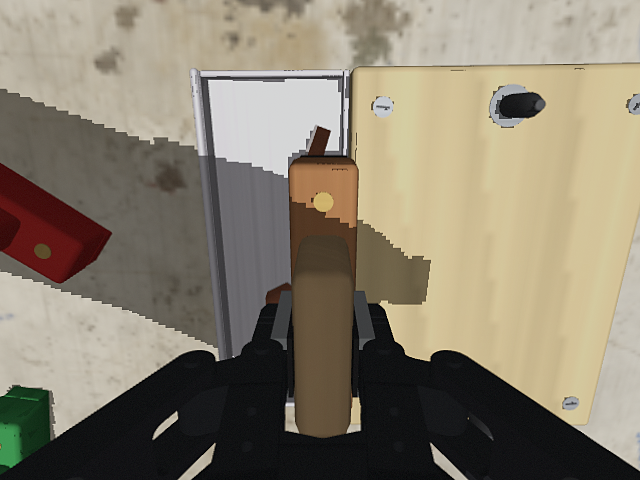

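View pics/s8a.png

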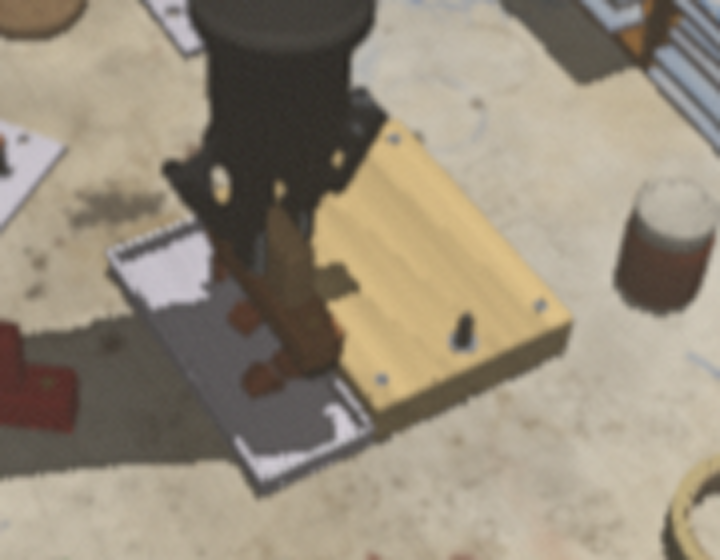

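Call:
{"method": "play_rows", "body": {
  "increments": "0 0 0 -0.02 0 0 0; 0 0 0 -0.05 0 0 0; 8 0 0 -0.09 0 0.02 0; 16 0 0 -0.1 0 0.06 0; 25 0 0 -0.105 0 0.11 0"
}}

```text
clock: 8.9
position: [0.5142, -0.2324, 0.2059]
tcp_rot: [[0.001, 0.918, -0.397], [0.001, -0.397, -0.918], [-1.0, 0.0, -0.001]]
ft_force: [0.5, -0.1, -1.9]
width: 0.0195
```

```bash
python3 -c "
from h import *
plan([0.451,-0.364,0.10],-76)
snap('wrist','w9');snap('scene','s9')
a=cv2.imread('pics/s9.png');cv2.imwrite('pics/s9a.png',cv2.resize(a[200:340,260:440],None,fx=4,fy=4,interpolation=cv2.INTER_CUBIC))"
```

```text
t 8.9 pos [ 0.5142 -0.2324  0.2059] az -23.374042340954254 w 0.01951365426244667 F [ 0.5378 -0.0786 -1.8554] M [ 0.0164 -0.1158 -0.0247]
turn [52.626  -0.0518  0.0038] shift [ 0.1058 -0.0059  0.146 ]
```

View pics/w9.png

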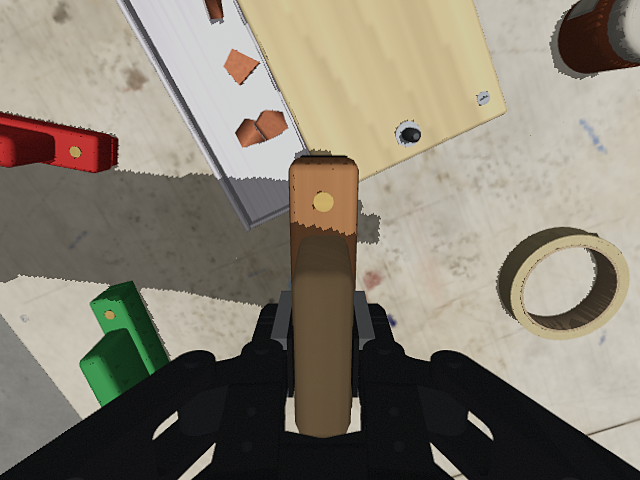

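View pics/s9a.png

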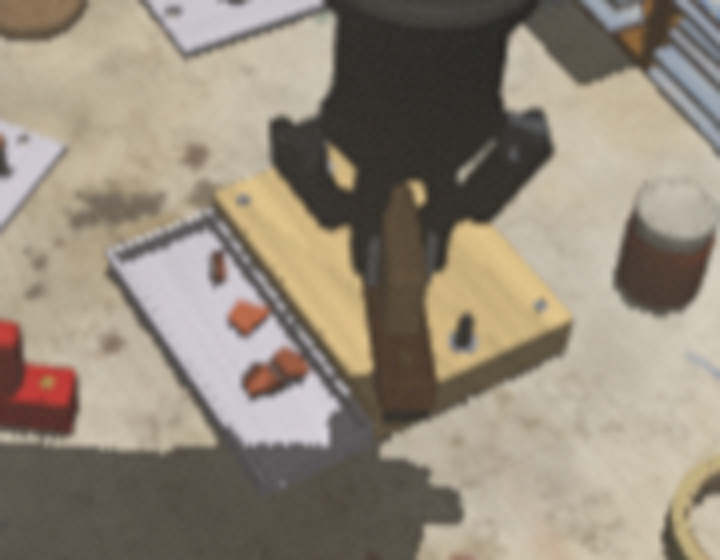

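Call:
{"method": "play_rows", "body": {
  "increments": "10.5 0 0 0 -0.001 0.03 0; 21 0 0 0 -0.002 0.06 0; 31.5 0 0 0.01 -0.003 0.09 0; 42 0 0 0.03 -0.004 0.12 0; 52.6 0 0 0.06 -0.006 0.146 0"
}}

```text
clock: 9.62
position: [0.4506, -0.3648, 0.1448]
tcp_rot: [[0.0, 0.239, -0.971], [-0.0, -0.971, -0.239], [-1.0, 0.0, -0.0]]
ft_force: [0.4, -0.4, -2.3]
width: 0.0193
```

```bash
python3 -c "
from h import *
plan([0.451,-0.364,0.068],-76)"
```

```text
t 9.625 pos [ 0.4506 -0.3648  0.1448] az -76.1451222437985 w 0.019308968321879526 F [ 0.3924 -0.4253 -2.2839] M [-0.0031 -0.0814 -0.0227]
turn [-0.1451 -0.0179 -0.0208] shift [ 0.0768 -0.0007 -0.0006]
```

Call:
{"method": "play_rows", "body": {
  "increments": "0 0 0 0.03 0 0 0; 0 0 0 0.055 0 0 0; 0 0 0 0.069 0 0 0; 0 0 0 0.075 0 0 0; 0 0 0 0.0765 0 0 0"
}}

```text
clock: 10.25
position: [0.451, -0.3641, 0.0691]
tcp_rot: [[0.0, 0.245, -0.97], [-0.0, -0.97, -0.245], [-1.0, 0.0, -0.0]]
ft_force: [0.7, 0.5, -3.0]
width: 0.0193
```

Call:
{"method": "play_rows", "body": {
  "increments": "0 0 0 0.001 0 0 0; 0 0 0 0.001 0 0 0"
}}

```text
clock: 10.5
position: [0.4511, -0.364, 0.0683]
tcp_rot: [[0.001, 0.245, -0.97], [-0.0, -0.97, -0.245], [-1.0, 0.0, -0.001]]
ft_force: [-0.2, -0.0, -1.8]
width: 0.0195
```

Call:
{"method": "play_rows", "body": {
  "increments": "0 0 0 0.0007 0 0 0; 0 0 0 0.0014 0 0 0; 0 0 0 0.002 0 0 0"
}}

```text
clock: 10.88
position: [0.451, -0.3642, 0.0667]
tcp_rot: [[0.001, 0.245, -0.97], [0.0, -0.97, -0.245], [-1.0, -0.0, -0.001]]
ft_force: [-4.6, 5.4, 27.4]
width: 0.019
```

Call:
{"method": "play_rows", "body": {
  "increments": "0 0 0 -0.001 0 0 0; 0 0 0 -0.001 0 0 0; 0 0 0 -0.001 0 0 100; 0 0 0 -0.001 0 0 100; 0 0 0 -0.001 0 0 100"
}}

```text
clock: 11.5
position: [0.4508, -0.364, 0.0668]
tcp_rot: [[-0.0, 0.245, -0.97], [-0.0, -0.97, -0.245], [-1.0, 0.0, 0.0]]
ft_force: [0.5, 0.2, 0.3]
width: 0.0729
```

Call:
{"method": "play_rows", "body": {
  "increments": "0 0 0 -0.001 0 0 100; 0 0 0 -0.02 0 0 100; 0 0 0 -0.06 0 0 100; 0 0 0 -0.11 0 0 100; 0 0 0 -0.16 0 0 100"
}}

```text
clock: 12.12
position: [0.4503, -0.3642, 0.2295]
tcp_rot: [[0.0, 0.244, -0.97], [-0.0, -0.97, -0.244], [-1.0, 0.0, -0.0]]
ft_force: [1.0, -0.6, 0.4]
width: 0.0855
```

```bash
python3 -c "
from h import *
plan([0.62,0.1,0.30],87)
plan([0.62,0.1,0.30],-93)
print(sensors.observe()['q'])
snap('scene','s10')"
```

```text
t 12.125 pos [ 0.4503 -0.3642  0.2295] az -75.87525276093923 w 0.08550618943234063 F [ 0.9546 -0.5737  0.3827] M [ 0.0247 -0.0386  0.0607]
turn [-162.8753    0.0184   -0.0119] shift [-0.0706 -0.4087 -0.2778]
t 12.125 pos [ 0.4503 -0.3642  0.2295] az -75.87525276093923 w 0.08550618943234063 F [ 0.9546 -0.5737  0.3827] M [ 0.0247 -0.0386  0.0607]
turn [17.1247 -0.0083 -0.0128] shift [-0.0706 -0.4087 -0.2778]
[-0.1628  0.4367  0.9595  1.8919 -0.4163  1.028  -0.3501]
```

View pics/s10.png

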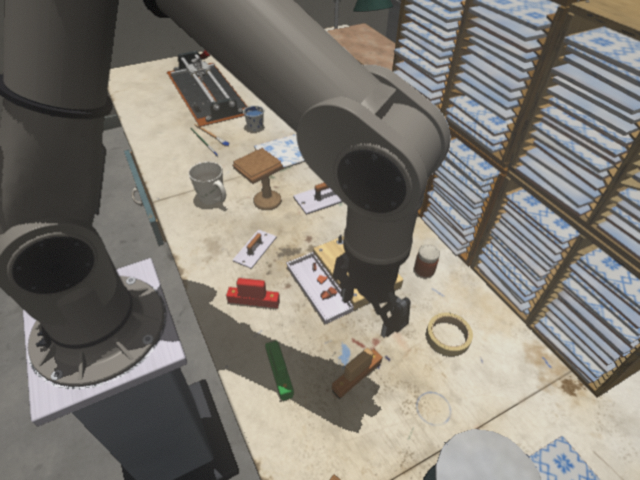

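Call:
{"method": "play_rows", "body": {
  "increments": "-10 0 0 -0.015 -0.03 -0.02 100; -20 0 0 -0.03 -0.065 -0.04 100; -30 0 0 -0.04 -0.1 -0.065 100; -40 0 0 -0.05 -0.14 -0.09 100; -50 0 0 -0.06 -0.18 -0.12 100"
}}

```text
clock: 12.8
position: [0.523, -0.1592, 0.2885]
tcp_rot: [[0.001, 0.902, -0.432], [0.0, -0.432, -0.902], [-1.0, 0.001, -0.001]]
ft_force: [1.2, -0.1, -0.0]
width: 0.0854
```

```bash
python3 -c "
from h import *
plan([0.655,0.167,0.28],90)
print(sensors.observe()['q'])"
```

```text
t 12.8 pos [ 0.523  -0.1592  0.2885] az -25.576272648500645 w 0.0854120843498329 F [ 1.2395 -0.0679 -0.0181] M [-0.0557 -0.0225 -0.0736]
turn [-115.5762    0.0347   -0.0792] shift [ 0.0087 -0.0218 -0.3513]
[-0.4873  0.2289  0.7878  1.8921 -0.1828  1.0923 -0.0744]
```

Call:
{"method": "play_rows", "body": {
  "increments": "-10 0 0 0 -0.002 -0.03 100; -20 0 0 0 -0.004 -0.065 100; -30 0 0 0 -0.006 -0.1 100; -40 0 0 0 -0.008 -0.135 100; -50 0 0 0 -0.01 -0.17 100"
}}

```text
clock: 13.42
position: [0.5884, -0.0022, 0.2881]
tcp_rot: [[0.001, 0.91, 0.414], [-0.0, 0.414, -0.91], [-1.0, 0.001, 0.001]]
ft_force: [-0.1, -0.3, 0.3]
width: 0.0853
```

```bash
python3 -c "
from h import *
plan([0.655,0.167,0.28],90)
print(sensors.observe()['q'])"
```

```text
t 13.425 pos [ 0.5884 -0.0022  0.2881] az 24.44593150103801 w 0.08531228141382605 F [-0.0928 -0.2543  0.3383] M [-0.032   0.0156 -0.0048]
turn [-65.5541   0.0601  -0.0148] shift [ 0.0081  0.1307 -0.1265]
[-0.5535  0.2816  0.5514  1.7947 -0.1629  1.1096  0.4797]
```

Call:
{"method": "play_rows", "body": {
  "increments": "-10 0 0 0 0.018 -0.018 100; -20 0 0 0 0.036 -0.036 100; -30 0 0 0 0.055 -0.055 100; -40 0 0 0 0.075 -0.075 100; -50 0 0 0.004 0.1 -0.095 100"
}}

```text
clock: 14.05
position: [0.6409, 0.125, 0.2845]
tcp_rot: [[0.002, 0.268, 0.963], [-0.001, 0.963, -0.268], [-1.0, -0.0, 0.002]]
ft_force: [-0.1, -1.2, 0.5]
width: 0.0855
```

Call:
{"method": "play_rows", "body": {
  "increments": "-8 0 0 0 0.005 -0.025 100; -15.6 0 0 0 0.007 -0.043 100; -15.6 0 0 0 0.007 -0.043 100"
}}

```text
clock: 14.42
position: [0.6004, 0.1434, 0.2841]
tcp_rot: [[0.001, 0.003, 1.0], [0.0, 1.0, -0.003], [-1.0, 0.0, 0.001]]
ft_force: [0.5, -0.7, -0.1]
width: 0.0855
```

```bash
python3 -c "
from h import *
plan([0.655,0.167,0.28],90)
print(sensors.observe()['q'])
snap('wrist','w11')"
```

```text
t 14.425 pos [0.6004 0.1434 0.2841] az 89.80267523370595 w 0.08550468480778033 F [ 0.477  -0.7138 -0.07  ] M [-0.0418  0.0068 -0.0034]
turn [-0.1973  0.0508 -0.002 ] shift [0.0041 0.0238 0.0545]
[-0.5596  0.3138  0.2787  1.7227 -0.0944  1.1174  1.3149]
```

View pics/w11.png

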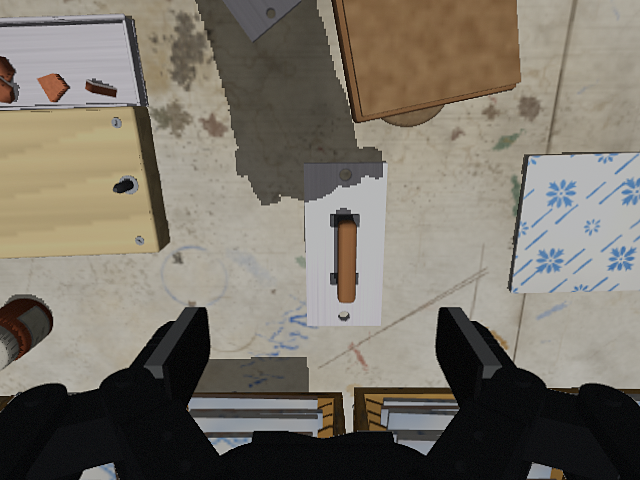

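```bash
python3 -c "
from h import *
a=cv2.imread('pics/w11.png');cv2.imwrite('pics/w11a.png',cv2.resize(a[150:340,280:410],None,fx=4,fy=3.1,interpolation=cv2.INTER_CUBIC))"
```

```text
(no output)
```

View pics/w11a.png

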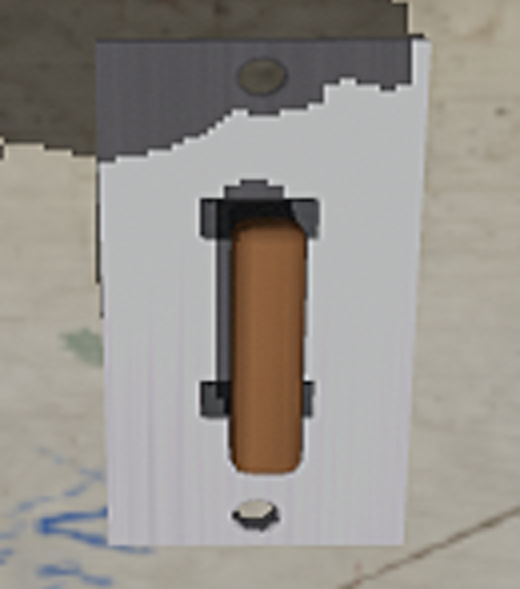

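```bash
python3 -c "
from h import *
w=load('w11');w1=load('w1')
c=lambda u,v:(280+u/4,150+v/3.1)
for n,u,v,z in [('h',262,76,.008),('h2',255,514,.008),('bar',267,345,.053),('barT',269,218,.053),('barB',265.5,472,.053),('c1',97,40,.008),('c2',430,40,.008),('c3',405,545,.008),('c4',108,545,.008)]:
  print(n,atz(w,*c(u,v),z),dep(w,w['d'],*c(u,v)))
print(tri([(w,*c(262,76)),(w1,367.9,71.5)]),tri([(w,*c(255,514)),(w1,533.8,40.3)]))
print('bar',tri([(w,*c(267,345)),(w1,330+459/3.4,170/3.4)]), atz(w1,330+459/3.4,170/3.4,.053))
# pin1 in w11
"

```

```text
h [0.5845 0.1674 0.008 ] [ 0.5858  0.1679 -0.0005]
h2 [0.7442 0.1677 0.008 ] [ 0.7494  0.1682 -0.0012]
bar [0.6603 0.1671 0.053 ] [0.6606 0.1671 0.0523]
barT [0.6197 0.1669 0.053 ] [0.6268 0.1686 0.0275]
barB [0.7037 0.1674 0.053 ] [0.7045 0.1675 0.0516]
c1 [0.5728 0.1261 0.008 ] [ 0.5739  0.1257 -0.0007]
c2 [0.5731 0.209  0.008 ] [0.5741 0.2102 0.0005]
c3 [0.7571 0.2106 0.008 ] [ 0.762   0.2119 -0.0002]
c4 [0.7568 0.126  0.008 ] [ 0.7621  0.1256 -0.0009]
[ 0.5876  0.1683 -0.012 ] [ 0.7491  0.168  -0.0008]
bar [ 0.6914  0.1724 -0.0253] [0.6641 0.1665 0.053 ]
```

Call:
{"method": "play_rows", "body": {
  "increments": "0 0 0 0.04 0.005 0.02 100; 0 0 0 0.08 0.012 0.045 100; 0 0 0 0.12 0.0243 0.064 100; 0 0 0 0.16 0.0243 0.064 100; 0 0 0 0.19 0.0243 0.064 100"
}}

```text
clock: 15.1
position: [0.6656, 0.1664, 0.0911]
tcp_rot: [[-0.001, 0.008, 1.0], [-0.002, 1.0, -0.008], [-1.0, -0.002, -0.001]]
ft_force: [0.6, -0.0, 0.6]
width: 0.0854
```

```bash
python3 -c "
from h import *
plan([0.6643,0.1674,0.051],90)
snap('wrist','w12')"
```

```text
t 15.1 pos [0.6656 0.1664 0.0911] az 89.56471751045494 w 0.08536275090612426 F [ 0.5578 -0.0368  0.5764] M [0.0166 0.0051 0.0013]
turn [-0.4353 -0.034   0.0929] shift [ 0.0401  0.001  -0.0013]
```

View pics/w12.png

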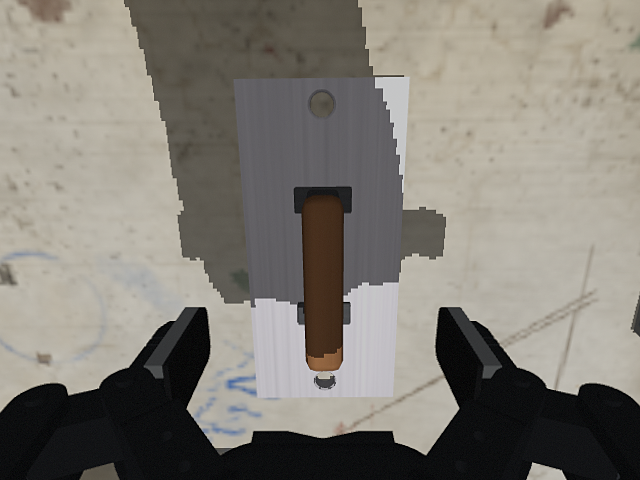

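Well centred. Lower and grip.

Call:
{"method": "play_rows", "body": {
  "increments": "-0.4 0 0 0.015 0.001 -0.0013 100; -0.4 0 0 0.03 0.001 -0.0013 100; -0.4 0 0 0.04 0.001 -0.0013 100; -0.4 0 0 0.04 0.001 -0.0013 100"
}}

```text
clock: 15.65
position: [0.6636, 0.1683, 0.0524]
tcp_rot: [[-0.001, -0.003, 1.0], [-0.0, 1.0, 0.003], [-1.0, -0.0, -0.001]]
ft_force: [0.0, 0.1, 0.2]
width: 0.0854
```

Call:
{"method": "play_rows", "body": {
  "increments": "0 0 0 0 0 0 0; 0 0 0 0 0 0 0; 0 0 0 0 0 0 0; 0 0 0 0 0 0 0; 0 0 0 0 0 0 0"
}}

```text
clock: 16.27
position: [0.6641, 0.1682, 0.0532]
tcp_rot: [[0.0, -0.003, 1.0], [0.0, 1.0, 0.003], [-1.0, 0.0, 0.0]]
ft_force: [-2.4, -1.0, 5.9]
width: 0.0167
```

```bash
python3 -c "
from h import *
plan([0.6643,0.1674,0.051],90)
snap('wrist','w13')"
```

```text
t 16.275 pos [0.6641 0.1682 0.0532] az 90.15799900073347 w 0.016719890144818787 F [-2.3556 -1.0323  5.859 ] M [-0.2913  0.25    0.0476]
turn [ 0.158   0.0284 -0.0011] shift [ 0.0022 -0.0008  0.0002]
```

View pics/w13.png

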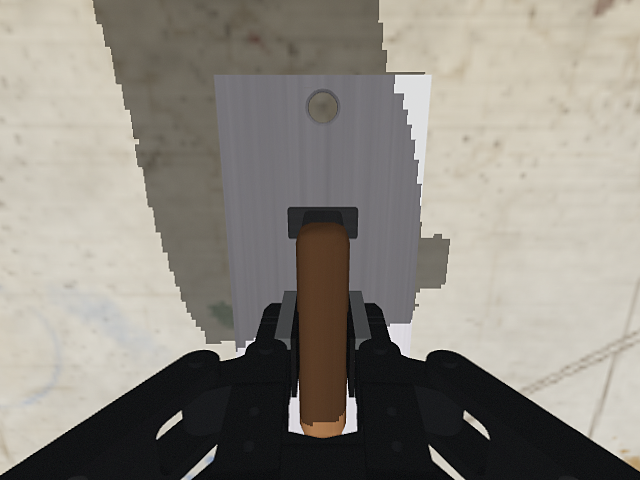

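```bash
python3 -c "
from h import *
w=load('w13'); s=sensors.observe()
h=atz(w,323,106.5,.008); R0=s['tcp_rot'];p=s['position']; print(h, R0.T@(h-p))
for (u,v) in [(216,74),(431,74)]:
  h=atz(w,u,v,.008); print(h,R0.T@(h-p))
plan([0.5925,-0.119,0.2],2.1)
"

```

```text
[0.585  0.1687 0.008 ] [ 0.0452  0.0006 -0.0791]
[0.5734 0.1277 0.008 ] [ 0.0452 -0.0403 -0.0908]
[0.5731 0.21   0.008 ] [ 0.0452  0.042  -0.0908]
t 16.325 pos [0.6641 0.1682 0.0532] az 90.1589235439204 w 0.01732936474477779 F [-0.3271 -1.3445  6.0094] M [-0.3016  0.1725  0.004 ]
turn [88.0589  0.0229 -0.022 ] shift [-0.1468 -0.287  -0.0723]
```

Call:
{"method": "play_rows", "body": {
  "increments": "0 0 0 -0.01 0 0 0; 0 0 0 -0.03 0 0 0; 0 0 0 -0.08 0 0 0; 8 0 0 -0.13 -0.005 0 0; 17 0 0 -0.15 -0.03 -0.01 0"
}}

```text
clock: 16.95
position: [0.6551, 0.1399, 0.2073]
tcp_rot: [[0.005, 0.292, 0.956], [0.003, 0.956, -0.292], [-1.0, 0.004, 0.004]]
ft_force: [-0.1, 0.2, -5.5]
width: 0.0165
```

```bash
python3 -c "
from h import *
plan([0.5925,-0.119,0.2],2.1)
snap('scene','s14')
"

```

```text
t 16.95 pos [0.6551 0.1399 0.2073] az 73.01809860468728 w 0.01654853235073943 F [-0.0614  0.2453 -5.5269] M [-0.027   0.0371  0.012 ]
turn [70.9175  0.0448 -0.3258] shift [ 0.0063 -0.2659  0.0157]
```

View pics/s14.png

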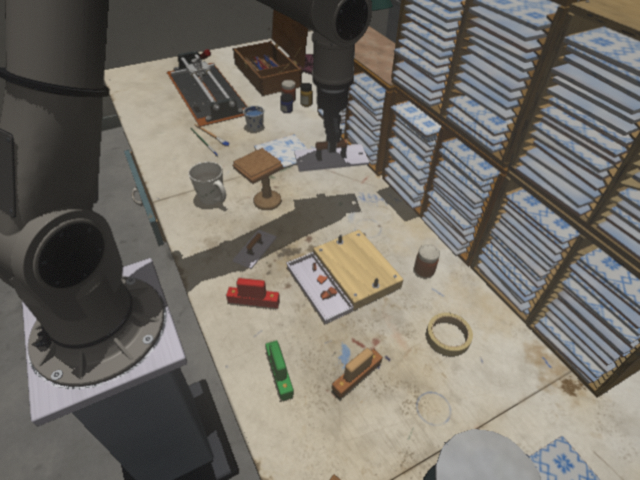

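Call:
{"method": "play_rows", "body": {
  "increments": "9 0 0 0 -0.035 0.002 0; 18 0 0 0 -0.075 0.004 0; 28 0 0 0 -0.115 0.006 0; 38 0 0 0 -0.155 0.008 0; 48 0 0 0 -0.195 0.01 0"
}}

```text
clock: 17.62
position: [0.6066, -0.0523, 0.2039]
tcp_rot: [[0.001, 0.907, 0.421], [0.001, 0.421, -0.907], [-1.0, 0.001, -0.0]]
ft_force: [0.5, -1.1, -4.6]
width: 0.0171
```

```bash
python3 -c "
from h import *
plan([0.5919,-0.118,0.17],2.1)
"

```

```text
t 17.625 pos [ 0.6066 -0.0523  0.2039] az 24.86833417214892 w 0.01710576774255602 F [ 0.4656 -1.0928 -4.5967] M [-0.0066 -0.0174  0.0083]
turn [22.7683 -0.0312 -0.052 ] shift [ 0.0338 -0.041   0.0535]
```

Call:
{"method": "play_rows", "body": {
  "increments": "8 0 0 0 -0.015 0.018 0; 16 0 0 0 -0.03 0.036 0; 22.8 0 0 0.015 -0.041 0.0535 0; 22.8 0 0 0.033 -0.041 0.0535 0; 22.8 0 0 0.033 -0.041 0.0535 0"
}}

```text
clock: 18.25
position: [0.592, -0.1162, 0.169]
tcp_rot: [[-0.002, 0.999, 0.043], [0.001, 0.043, -0.999], [-1.0, -0.002, -0.001]]
ft_force: [0.3, -0.3, -3.5]
width: 0.0172
```

```bash
python3 -c "
from h import *
plan([0.5919,-0.118,0.17],2.1)
snap('wrist','w15');snap('scene','s15')
a=cv2.imread('pics/s15.png');cv2.imwrite('pics/s15a.png',cv2.resize(a[200:340,260:440],None,fx=4,fy=4,interpolation=cv2.INTER_CUBIC))
"

```

```text
t 18.25 pos [ 0.592  -0.1162  0.169 ] az 2.480293922679573 w 0.017187821786160754 F [ 0.2875 -0.2888 -3.4783] M [ 0.0059 -0.0425 -0.0055]
turn [ 0.3802 -0.047   0.1149] shift [-0.001  -0.0002  0.0018]
```

View pics/w15.png

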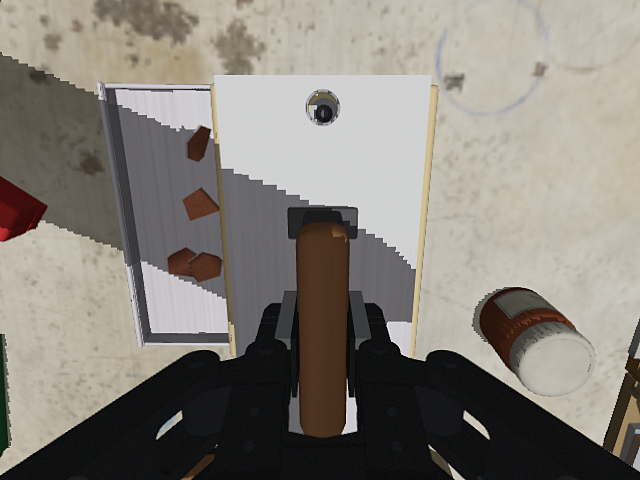

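View pics/s15a.png

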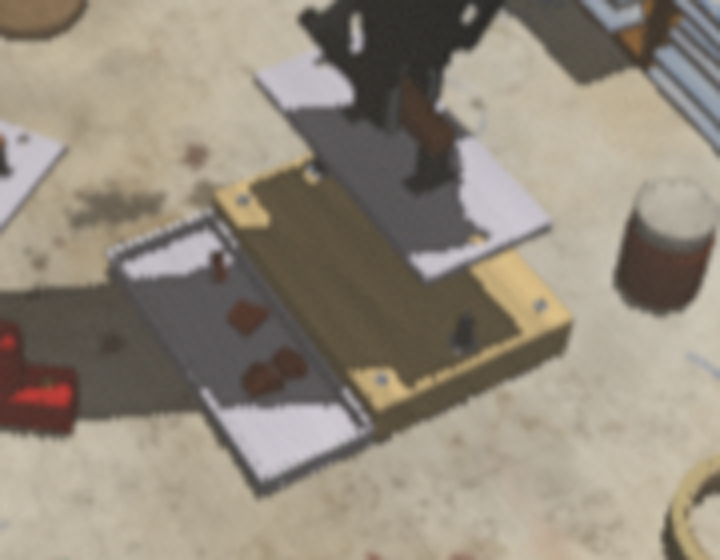

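```bash
python3 -c "
from h import *
a=cv2.imread('pics/w15.png');cv2.imwrite('pics/w15a.png',cv2.resize(a[80:135,290:355],None,fx=10,fy=10,interpolation=cv2.INTER_CUBIC))
"

```

```text
(no output)
```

View pics/w15a.png

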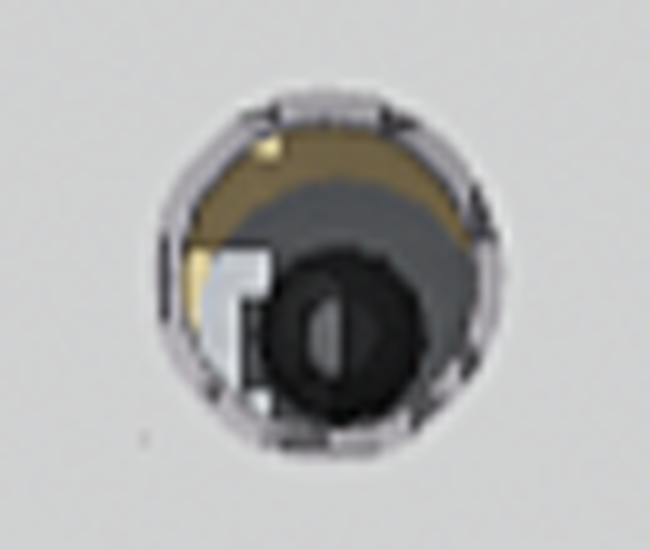

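```bash
python3 -c "
from h import *
w=load('w15'); s=sensors.observe(); zb=.169-.0532
h=atz(w,323.2,107.2,zb+.008); pt=atz(w,324.5,113.5,.060); f=atz(w,323.9,111.9,.034)
print(h,pt,f, s['tcp_rot'].T@(pt-h), s['tcp_rot'].T@(f-h))
print('TCP', s['position'], 'hole in tool', s['tcp_rot'].T@(h-s['position']))
"

```

```text
[ 0.589  -0.0368  0.1238] [ 0.5898 -0.0395  0.06  ] [ 0.5895 -0.0387  0.034 ] [0.0638 0.0007 0.0028] [0.0898 0.0004 0.002 ]
TCP [ 0.5929 -0.1163  0.1702] hole in tool [ 0.0465 -0.0004 -0.0796]
```

Call:
{"method": "play_rows", "body": {
  "increments": "0 0 0 0.015 0.0003 0.001 0; 0 0 0 0.03 0.0006 0.0024 0; 0 0 0 0.045 0.0006 0.0024 0; 0 0 0 0.045 0.0006 0.0024 0"
}}

```text
clock: 18.85
position: [0.5925, -0.1193, 0.1232]
tcp_rot: [[-0.003, 0.999, 0.041], [-0.0, 0.041, -0.999], [-1.0, -0.003, 0.0]]
ft_force: [0.8, -0.1, -4.8]
width: 0.0171
```

```bash
python3 -c "
from h import *
plan([0.5919,-0.118,0.12],2.1)
snap('wrist','w16');snap('scene','s16')
plan([0.5919,-0.118,0.12],2.1)
a=cv2.imread('pics/s16.png');cv2.imwrite('pics/s16a.png',cv2.resize(a[220:310,300:410],None,fx=7,fy=6.6,interpolation=cv2.INTER_CUBIC))
a=cv2.imread('pics/w16.png');cv2.imwrite('pics/w16a.png',cv2.resize(a[80:135,290:355],None,fx=10,fy=10,interpolation=cv2.INTER_CUBIC))
"

```

```text
t 18.85 pos [ 0.5925 -0.1193  0.1232] az 2.364891080960657 w 0.01714694423212218 F [ 0.8355 -0.1167 -4.784 ] M [ 0.0118  0.015  -0.0387]
turn [0.2649 0.0004 0.1527] shift [ 0.0032 -0.0005 -0.0013]
t 18.95 pos [ 0.5933 -0.1196  0.1247] az 2.3565074612352417 w 0.017324003987001377 F [ 0.1083  0.0343 -3.9528] M [ 0.0087 -0.0142  0.0139]
turn [0.2565 0.0132 0.0263] shift [ 0.0047 -0.0014 -0.0017]
```

View pics/w16a.png

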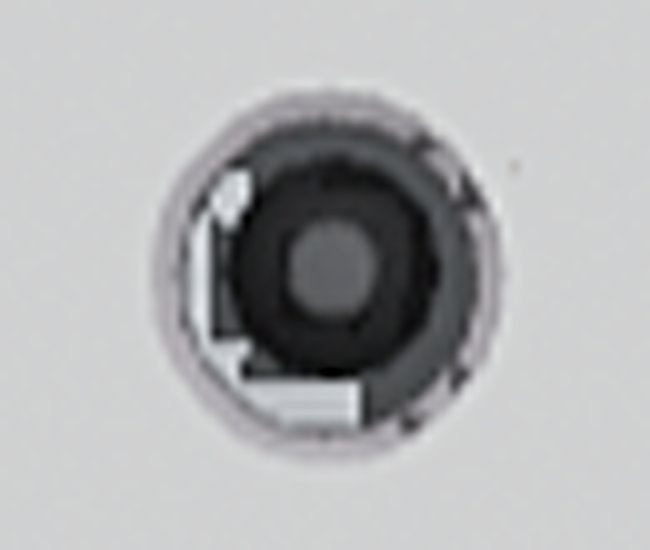

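View pics/s16a.png

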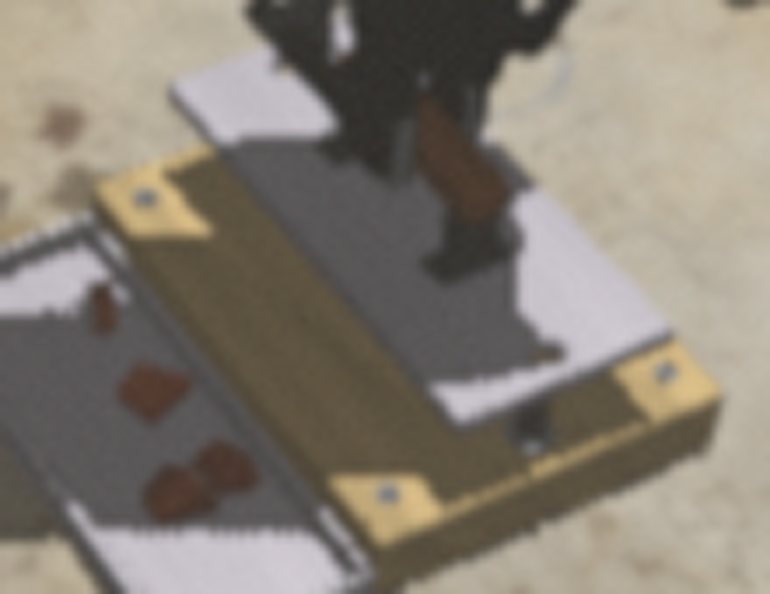

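```bash
python3 -c "
from h import *
w=load('w16'); s=sensors.observe(); zb=.1236-.0532
h=atz(w,323.0,107.5,zb+.008); pt=atz(w,323.3,106.8,.060)
print(h,pt, s['tcp_rot'].T@(pt-h))
w=load('w15');zt=.169-.0532+.008
a=cv2.imread('pics/w15.png');cv2.imwrite('pics/w15b.png',cv2.resize(a[65:365,405:445],None,fx=8,fy=2,interpolation=cv2.INTER_CUBIC))
cv2.imwrite('pics/w15c.png',cv2.resize(a[65:365,200:245],None,fx=8,fy=2,interpolation=cv2.INTER_CUBIC))
"

```

```text
[ 0.5895 -0.04    0.0784] [ 0.5896 -0.0396  0.06  ] [ 0.0184  0.0001 -0.0004]
```

View pics/w15b.png

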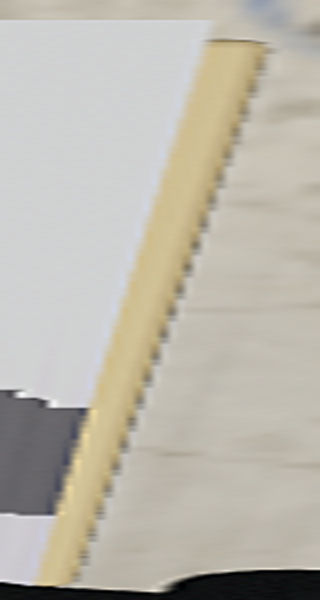

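View pics/w15c.png

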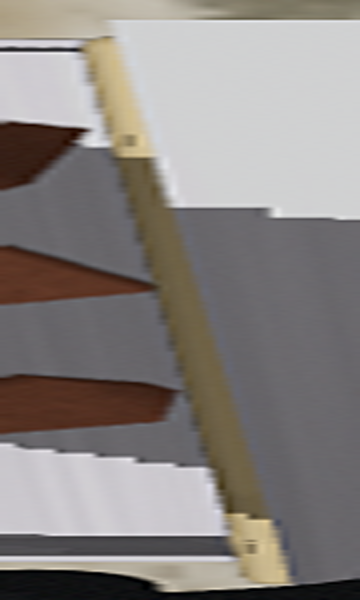

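```bash
python3 -c "
from h import *
w=load('w15');zt=.169-.0532+.008
for n,o,a,b,z in [('bedR',405,(265,45),(75,580),.034),('plR',405,(212,20),(38,585),zt),('bedL',200,(88,45),(247,583),.034),('plL',200,(105,20),(290,583),zt)]:
  p=[atz(w,o+u/8,65+v/2,z) for u,v in (a,b)]; d=p[1]-p[0]; print(n,p[0],p[1],np.degrees(np.arctan2(d[0],-d[1])))
"

```

```text
bedR [ 0.6575 -0.0219  0.034 ] [ 0.6646 -0.2088  0.034 ] 2.197268053178
plR [ 0.6299 -0.0234  0.1238] [ 0.6356 -0.1494  0.1238] 2.584276821859269
bedL [ 0.521  -0.0278  0.034 ] [ 0.5277 -0.2162  0.034 ] 2.0323716835933245
plL [ 0.5463 -0.027   0.1238] [ 0.5522 -0.1525  0.1238] 2.670860546963042
```

Call:
{"method": "play_rows", "body": {
  "increments": "0.38 0 0 0.004 -0.0004 -0.0004 0; 0.38 0 0 0.008 -0.0004 -0.0004 0; 0.38 0 0 0.012 -0.0004 -0.0004 0; 0.38 0 0 0.016 -0.0004 -0.0004 0; 0.38 0 0 0.016 -0.0004 -0.0004 0"
}}

```text
clock: 19.58
position: [0.5927, -0.119, 0.1085]
tcp_rot: [[-0.001, 0.999, 0.035], [-0.0, 0.035, -0.999], [-1.0, -0.001, 0.0]]
ft_force: [0.1, -0.3, -4.5]
width: 0.0168
```

```bash
python3 -c "
from h import *
plan([0.5929,-0.1195,0.0872],2.0)
snap('wrist','w17');snap('scene','s17')
a=cv2.imread('pics/s17.png');cv2.imwrite('pics/s17a.png',cv2.resize(a[220:310,300:410],None,fx=7,fy=6.6,interpolation=cv2.INTER_CUBIC))
a=cv2.imread('pics/w17.png');cv2.imwrite('pics/w17a.png',cv2.resize(a[80:135,290:355],None,fx=10,fy=10,interpolation=cv2.INTER_CUBIC))
"

```

```text
t 19.575 pos [ 0.5927 -0.119   0.1085] az 1.9868555215341424 w 0.016844581779678534 F [ 0.0995 -0.27   -4.531 ] M [-0.0517  0.0256 -0.0006]
turn [-0.0131  0.0003  0.0342] shift [0.0213 0.0002 0.0005]
```

View pics/w17a.png

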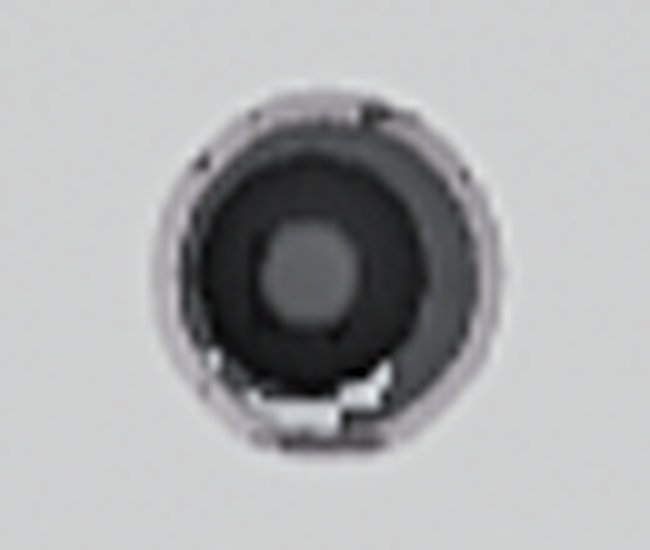

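View pics/s17a.png

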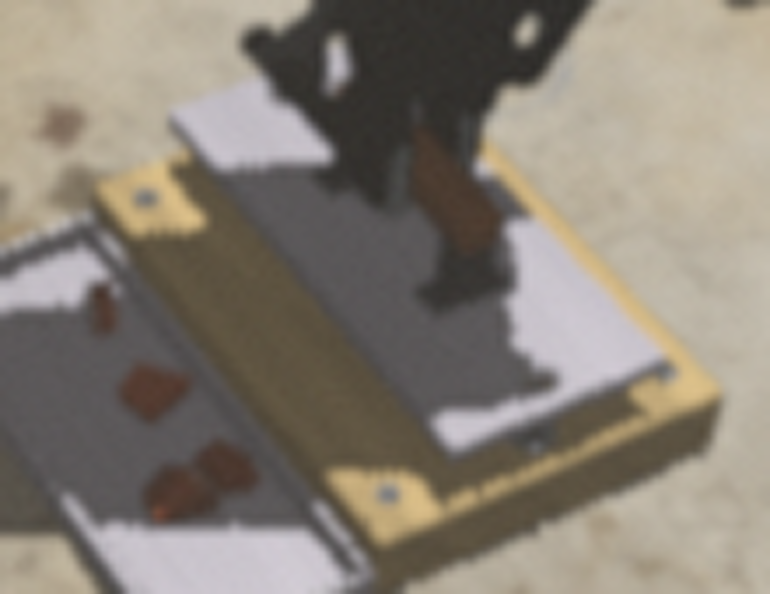

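Call:
{"method": "play_rows", "body": {
  "increments": "0 0 0 0.001 -0.0007 0 0; 0 0 0 0.004 -0.0007 0 0; 0 0 0 0.007 -0.0007 0 0; 0 0 0 0.007 -0.0007 0 0"
}}

```text
clock: 20.18
position: [0.5921, -0.119, 0.1015]
tcp_rot: [[-0.001, 0.999, 0.035], [-0.0, 0.035, -0.999], [-1.0, -0.001, 0.0]]
ft_force: [0.2, -0.1, -4.1]
width: 0.0169
```

```bash
python3 -c "
from h import *
plan([0.5929,-0.1195,0.0872],2.0)
snap('wrist','w18')
a=cv2.imread('pics/w18.png');cv2.imwrite('pics/w18a.png',cv2.resize(a[80:135,290:355],None,fx=10,fy=10,interpolation=cv2.INTER_CUBIC))
"

```

```text
t 20.175 pos [ 0.5921 -0.119   0.1015] az 1.9908431325066935 w 0.016875554412001326 F [ 0.2488 -0.1257 -4.1309] M [ 0.0471  0.0309 -0.0294]
turn [-0.0092  0.0019  0.0327] shift [0.0143 0.0008 0.0005]
```

View pics/w18a.png

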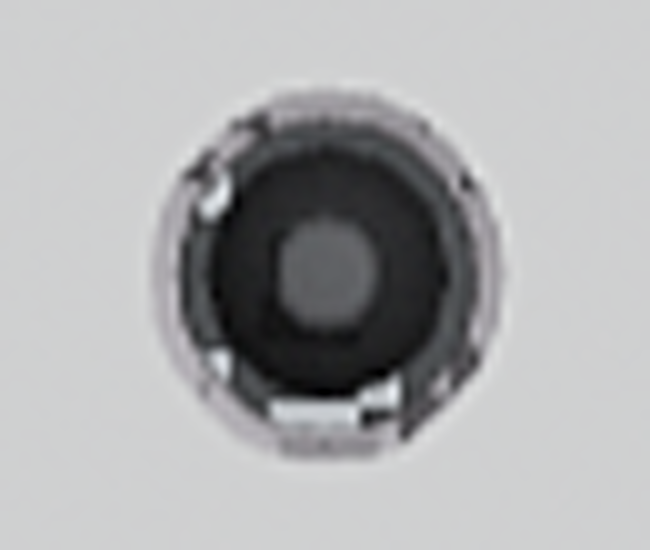

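Call:
{"method": "play_rows", "body": {
  "increments": "0 0 0 0.004 0 0 0; 0 0 0 0.008 0 0 0; 0 0 0 0.011 0 0 0; 0 0 0 0.013 0 0 0; 0 0 0 0.013 0 0 0"
}}

```text
clock: 20.85
position: [0.5921, -0.1191, 0.0886]
tcp_rot: [[-0.0, 0.999, 0.035], [-0.0, 0.035, -0.999], [-1.0, -0.0, 0.0]]
ft_force: [-0.3, 0.9, -5.3]
width: 0.0168
```

Call:
{"method": "play_rows", "body": {
  "increments": "0 0 0 0.0005 0 0 0; 0 0 0 0.001 0 0 0; 0 0 0 0.001 0 0 0"
}}

```text
clock: 21.22
position: [0.5923, -0.119, 0.0878]
tcp_rot: [[0.0, 0.999, 0.035], [-0.0, 0.035, -0.999], [-1.0, 0.0, 0.0]]
ft_force: [-0.5, -0.2, -5.1]
width: 0.0167
```

Call:
{"method": "play_rows", "body": {
  "increments": "0 0 0 0.0005 0 0 0; 0 0 0 0.001 0 0 0; 0 0 0 0.001 0 0 0"
}}

```text
clock: 21.6
position: [0.5923, -0.119, 0.0872]
tcp_rot: [[0.0, 0.999, 0.035], [0.0, 0.035, -0.999], [-1.0, 0.0, -0.0]]
ft_force: [-3.0, 2.2, 5.4]
width: 0.0167
```

Call:
{"method": "play_rows", "body": {
  "increments": "0 0 0 -0.0003 0 0 0; 0 0 0 -0.0003 0 0 100; 0 0 0 -0.0003 0 0 100; 0 0 0 -0.0003 0 0 100; 0 0 0 -0.0003 0 0 100"
}}

```text
clock: 22.22
position: [0.5923, -0.1191, 0.0871]
tcp_rot: [[0.0, 0.999, 0.035], [-0.0, 0.035, -0.999], [-1.0, 0.0, 0.0]]
ft_force: [0.2, 0.6, 0.8]
width: 0.0851
```

Call:
{"method": "play_rows", "body": {
  "increments": "0 0 0 0 0 0 100; 0 0 0 -0.02 0 0 100; 0 0 0 -0.06 0 0 100; 0 0 0 -0.11 0 0 100; 0 0 0 -0.16 0 0 100"
}}

```text
clock: 22.85
position: [0.592, -0.1194, 0.25]
tcp_rot: [[0.001, 0.999, 0.034], [-0.0, 0.034, -0.999], [-1.0, 0.001, 0.0]]
ft_force: [0.3, 0.5, -0.1]
width: 0.0853
```

Call:
{"method": "play_rows", "body": {
  "increments": "0 0 0 0 0 -0.05 100; 0 0 0 0 0 -0.1 100; 0 0 0 0 0 -0.1 100"
}}

```text
clock: 23.22
position: [0.5888, -0.0148, 0.2482]
tcp_rot: [[0.001, 0.999, 0.04], [0.002, 0.04, -0.999], [-1.0, 0.001, -0.002]]
ft_force: [-0.4, -0.4, 0.6]
width: 0.0853
```

```bash
python3 -c "
from h import *
snap('wrist','w20');snap('scene','s20');snap('top','t20')
s=load('s20');a=s['im'];cv2.imwrite('pics/s20a.png',cv2.resize(a[190:410,230:440],None,fx=3.5,fy=2.7,interpolation=cv2.INTER_CUBIC))
print(sensors.observe()['clock'],sensors.observe()['position'])
"

```

```text
23.375 [ 0.5888 -0.0199  0.248 ]
```

View pics/w20.png

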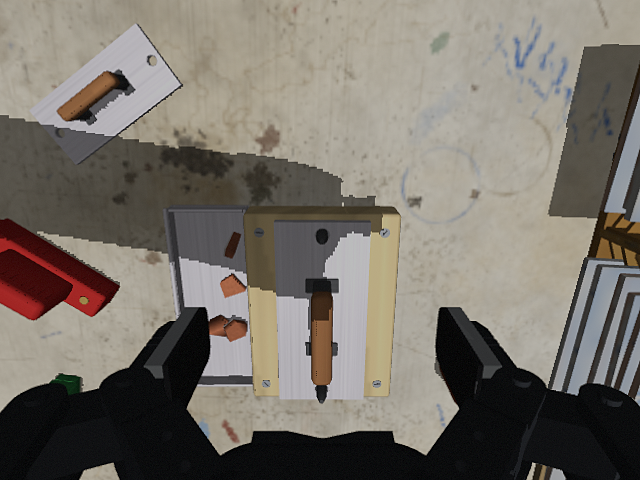

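View pics/s20a.png

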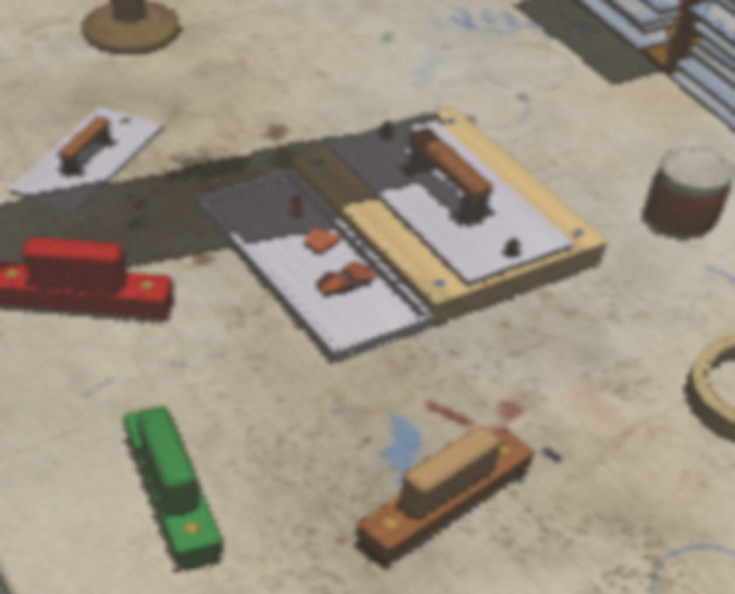

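View pics/t20.png

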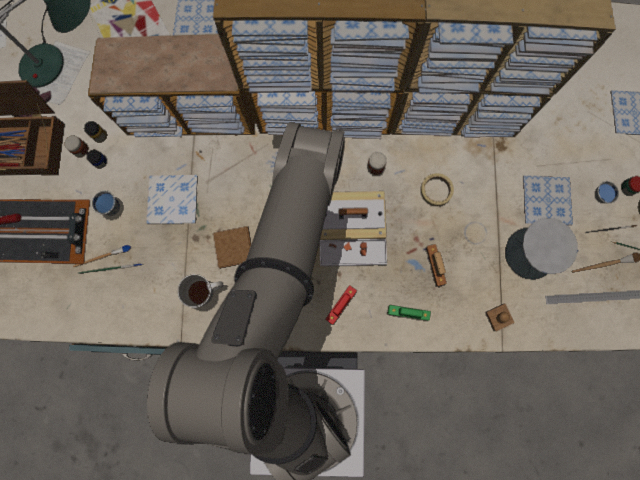

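```bash
python3 -c "
from h import *
w=load('w20')
for u,v in [(290,235),(350,235),(285,380),(360,380),(265,300),(383,300)]: print((u,v),dep(w,w['d'],u,v))
s=sensors.observe();print(s['joint_velocities'],s['ft_force'])
"

```

```text
(290, 235) [ 0.5619 -0.0403  0.0412]
(350, 235) [ 0.6141 -0.0385  0.0401]
(285, 380) [ 0.5594 -0.1898  0.0412]
(360, 380) [ 0.633  -0.1871  0.041 ]
(265, 300) [ 0.5388 -0.1079  0.033 ]
(383, 300) [ 0.6497 -0.1037  0.0327]
[ 0.0196  0.0061  0.0033  0.0019 -0.0027 -0.0033  0.0026] [-1.0186  0.047  -0.0451]
```

The four corners of the plate top lie 8 mm above the bed (about 41 mm against 33 mm), so the cover is level and flush.

```bash
python3 -c "
from h import *
print(order.finish_job())"
```

```text
the job is handed in; nothing more can be done
None
```

I finished the task and handed it in at about 23.4 s on the robot's clock. All four shards are in the catch tray, the scraper is back on the bench, and the cover is down over both pins.

- **Sweep:** I took the wooden scraper by its grip and swept all four shards off the bed in one pass. The gripper and cover never touched a shard. One shard came to rest on its edge, but inside the tray.
- **Scraper:** It stands upright where it started, clear of the jig. Setting it down, I pressed about 27 N through it for a moment, backed off 1 mm and then released.
- **Cover:** I centred the hole on the visible pin using the wrist camera and lowered it with no noticeable side force. I released it only after it touched the bed at the expected height.
- **Last checks:**
  - Both pins show through the holes in the pictures.
  - The plate's top measured 40–41 mm at four points against 33 mm for the bed, so it lies level and flush with its 8 mm thickness.
  - The tape, jar and mug look unmoved.
  - No check failed. The cameras and text disagreed by 1–3 mm at most on positions, except that the two-view heights of the cover's holes and bar came out wrong. I used the text's heights for the cover instead.

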